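Unpartition the carrier and build a stepped cake

ROBOT

A 6-joint arm with a two-finger parallel gripper is mounted at the origin on the work surface. World frame = base frame: x ahead of the robot, y to its left, z up, the work surface at z = 0. Lengths are in m, angles in rad, forces in N, time in s.
With the tool pointing down it reaches from about 0.375 to 0.975 m from the base axis. Payload 3.8 kg.
Tool frame: the origin (TCP) lies midway between the tips of the shut fingers; the grasp point (between the pads) lies 19 mm behind it; z points along the fingers, y is the direction in which the jaws open and shut (so a half turn about z gives the same grasp; the last joint's range is limited). The gripper opens to 85 mm and grips with 20 to 120 N. Pads are 22 mm wide; open, the fingers measure 114 mm over their backs; the gripper's body (76 mm by 85 mm) begins 54 mm behind the grasp point. The pads swing forward as they close: fully open they stand 13 mm farther back than shut.
Start: joints at [1.236, 0.264, 1.604, -0, 1.274, -0.037], TCP at [0.198, 0.645, 0.231] pointing down, gripper open.
Joint ranges: [-2.63, 2.63], [-0.94, 2.18], [0.31, 2.57], [-1.31, 4.45], [0, 2.66], [-2.55, 2.55]. Speed limits (rad/s): [2.57, 2.57, 3.14, 3.14, 3.14, 3.14].

INTERFACE

Orientations are given as a rotation vector (axis times angle).
In Python, from workcell import bot gives the robot as it stands.
- The arm moves only by the tool drive_tool, never from a script. Its argument "steps" is a list of rows, each a list of 2 entries, a list of its own where there are three numbers: the shift along the tool's x, y, z in mm, then the turn about the tool's z in degrees. In form: [[[dx, dy, dz], twist], ...]. A call has 1 to 8 rows; each row shifts and turns the commanded pose from where the row before left it, along the tool's axes as they then stand; what a row does not reach is not made up. A row lasts 1/12 s, in which the tool goes at most 41.7 mm and 7.16 degrees, less where a joint would pass 70% of its speed; a pose out of reach is approached as far as the arm can. A call is refused whole if a number of a shift passes 41.7 or a number of a turn 7.16, either way. A call with a gripper value outside its range is refused whole. "jaw" is the opening, from 0 (shut) to 1 (fully open), set as the call begins (left out, the last holds). The fingers move at their own pace and stop on an object; "force" is the grip in N (left out, the last holds). Time passes only in rows, so rows that do not move let the fingers close. It gives the time, the measured TCP pose, the force and the opening at its end, in the units of the state.
- bot.read_state(): the state, without advancing time (a new reading comes with each control period).
- bot.read_camera(name): name is "side" or "top" or "wrist"; returns the picture (420x560x3 uint8, red, green, blue); there is no depth.
- bot.camera_info(name): a dict with "fx", "fy", "cx", "cy" (pixels), "position" and "attitude" of the camera in the world. Camera axes: x right, y down, z forward; pixel columns grow to the right and rows downward; lengths in m; the calibration is good to about 2 mm. A picture is of the moment at which its call begins: read the wrist's pose just before it. camera_info takes no time and is no camera call; for the wrist camera it gives the pose at the moment of the call.
- bot.finish_job(): hands the job in, once; it reports no verdict.
The state is a dict: "time": time; "q": joint angles; "joint_vel": joint speeds; "joint_torque": joint torques, N m; "tool_pos": TCP position; "tcp_rot": TCP orientation; "wrist_force": force on the tool from outside, world axes, zero at the start; "torque": the same for the moment, N m; "width": opening from 0.0 (shut) to 1.0 (fully open).
Only numpy, scipy, OpenCV 4.12 (cv2) and the standard library are available. Lean on these libraries where they do the work, as an engineer would, in place of code of your own. Each camera call takes 0.05 s, during which the arm holds its last target.

TASK

Lift every cross divider straight up out of the cake carrier, without dragging or tipping the carrier, and put it inside the steel wash-up pan. Then stack all the cake layers from the carrier flat and centred on the white plate, the largest at the bottom and each next smaller one on top, and finish with the macaron on the very top. Leave the other things on the bench where they are.

Things in the scene. Friction and masses are not known exactly. Their poses are not given: they have to be found in the camera images.
- carrier: Loose cake carrier, 1.8 kg, 200 mm (its x) by 344 mm (its y); origin: centre of underside. Floor 4 mm thick. White boards 8 mm thick, tops 40 mm above the bench: three along y at x = -86, 0, 86 mm, each notched for dividers (11 mm wide, 18 mm deep) at y = -84, 0, 84; both ends open. Cells 78 x 76 mm, centres x = +-43, y = +-42, +-126; four in use, staggered.
- plate: Flat round white porcelain serving plate, loose, 140 mm across, top face flat and 12 mm above the bench. Origin: centre of its underside.
- pan: Empty open stainless-steel quarter-size kitchen pan for the wash-up, loose. 257 mm along its x, 154 mm along its y, walls 65 mm high and 4 mm thick (rim 2 to 4 mm wider all round), floor 4 mm thick. Origin: centre of its underside.
- saucer: Small flat white saucer fixed on the bench, 80 mm across, flat top 8 mm above the bench; the macaron lies on it. Origin: centre of its underside.
- macaron: Round macaron, 36 mm across, 20 mm thick, firm, 18 g. Origin: centre of its underside.
- divider_a: White cross divider (may be absent) in the carrier's notches at y = -84 mm, along the carrier's x: 190 mm long (x), 8 thick (y), 61 high, 70 g. Its upper 44 mm is full length and half-lapped into the three boards' notches; two lobes, 17 deep, 74 wide, reach down between them. In place its top is 66 mm above the bench; free once raised 40 mm. Origin: centre of underside.
- divider_a_mid (a point): Middle of divider_a, 30.5 mm above its underside.
- divider_b: White cross divider (may be absent) in the carrier's notches at y = 0 mm, along the carrier's x: 190 mm long (x), 8 thick (y), 61 high, 70 g. Its upper 44 mm is full length and half-lapped into the three boards' notches; two lobes, 17 deep, 74 wide, reach down between them. In place its top is 66 mm above the bench; free once raised 40 mm. Origin: centre of underside.
- divider_b_mid (a point): Middle of divider_b, 30.5 mm above its underside.
- divider_c: White cross divider (may be absent) in the carrier's notches at y = 84 mm, along the carrier's x: 190 mm long (x), 8 thick (y), 61 high, 70 g. Its upper 44 mm is full length and half-lapped into the three boards' notches; two lobes, 17 deep, 74 wide, reach down between them. In place its top is 66 mm above the bench; free once raised 40 mm. Origin: centre of underside.
- divider_c_mid (a point): Middle of divider_c, 30.5 mm above its underside.
- layer_xl: Round chocolate cake layer, chilled and firm, the largest: 66 mm across, 16 mm thick, 20 to 45 g, lying in a cell of the carrier (any of the four cells in use; absent in some runs). Origin: centre of its underside.
- layer_l: Round chocolate cake layer, chilled and firm, the second largest: 58 mm across, 16 mm thick, 20 to 45 g, lying in a cell of the carrier (any of the four cells in use; absent in some runs). Origin: centre of its underside.
- layer_m: Round chocolate cake layer, chilled and firm, the third largest: 50 mm across, 16 mm thick, 20 to 45 g, lying in a cell of the carrier (any of the four cells in use; absent in some runs). Origin: centre of its underside.
- layer_s: Round chocolate cake layer, chilled and firm, the smallest: 42 mm across, 16 mm thick, 20 to 45 g, lying in a cell of the carrier (any of the four cells in use; absent in some runs). Origin: centre of its underside.
- cake_ring: Steel cake ring 72 mm across, 45 mm high; not part of the job, stands loose. Origin: underside.
- cocoa_jar: Jar 68 mm across, 110 mm high; not part of the job, stands loose. Origin: underside.
- cream_jug: White mug 72 mm across, 85 mm high; not part of the job, stands loose. Origin: underside.
- nozzle: Small steel piping nozzle 32 mm across, 45 mm high; not part of the job, stands loose. Origin: underside.
- palette_knife: Palette knife lying flat, origin near its middle; not part of the job, stands loose. Origin: underside.
- syrup_bottle: Amber bottle 52 mm across, 140 mm high; not part of the job, stands loose. Origin: underside.

How it is judged:
By the outcome, as a careful person would: the job done as asked, in the order asked, and still so for the second after the job is handed in, with the robot touching nothing.
Of layer_xl, layer_l, layer_m, layer_s only 3 to 4 are there at a start; the rules pass over those that are not, and their reading is None.
Of divider_a, divider_b, divider_c only 2 to 3 are there at a start; the rules pass over those that are not, and their reading is None.
At some moment in a run one of layer_xl, layer_l, layer_m, layer_s, pan may be knocked a few centimetres aside while the robot is not near it.
It also fails if it takes over 210 s, if anything falls off the work surface, if the arm or the gripper's body presses on something with over 40 N, if the wrist force passes 120 N, or if a joint passes its speed limit or range.

## Working session

There is one attempt and no reset: what is moved stays moved. The work goes in short steps, Python scripts to look and compute and a tool call to move; the robot and the scene stay as the last step left them, time stands still between calls to the robot, and variables do not carry over. Pictures are saved under pics/ and viewed, and the job is handed in when it is done.

Besides the shell and the picture viewer there is one more tool, called after "Emit:" as name(argument=value, ...), one argument or row to a line, values as JSON. drive_tool: Moves the arm, as the interface text tells. Its arguments: {"type":"object","properties":{"steps":{"type":"array","items":{"type":"array"}},"jaw":{"type":"number"},"force":{"type":"number"}},"required":["steps"]}

```bash
mkdir -p pics; ls; python3 - <<'E'
from workcell import bot
import cv2
s=bot.read_state()
print({k:(v if not hasattr(v,'tolist') else v.tolist()) for k,v in s.items()})
for n in ("top","side","wrist"):
    print(n,bot.camera_info(n))
    im=bot.read_camera(n); cv2.imwrite(f"pics/{n}0.png",im[:,:,::-1])
E
```

```text
pics
{'time': 0.0, 'q': [1.2361287561618775, 0.26478867165490066, 1.6053919320752845, -6.316519667374529e-07, 1.273699256944341, -0.0369178615725657], 'joint_vel': [-0.0004694405812329862, -0.0009101399422078837, -0.0007053484017456169, 0.0005338386191579491, -0.0002798355852064985, -0.0004153456874965046], 'joint_torque': [0.0017127780665759929, -51.51262879371643, -36.73078536987305, 0.00013912813301431015, 0.012893425882793963, 5.1867173169739544e-05], 'tool_pos': [0.1977945782206262, 0.6445951676834016, 0.2299284143039385], 'tcp_rot': [-0.4659152224321379, -3.1064230500260597, 0.0035306062212657977], 'wrist_force': [-0.1642390904079586, -0.21967659287886426, -0.04118549556375888], 'torque': [-0.03509153166925415, 0.011651727504810106, 0.015041552040110909], 'width': 0.9949536005311189}
top {'fx': 407.8964230660838, 'fy': 407.8964230660838, 'cx': 282.91216688457706, 'cy': 206.44956399897328, 'position': array([ 0.43160198, -0.02324913,  0.9880698 ]), 'attitude': array([-2.17822831,  2.14010784, -0.11572752])}
side {'fx': 411.56947091742654, 'fy': 411.56947091742654, 'cx': 278.084087083246, 'cy': 206.4824845811605, 'position': array([-0.11214981, -0.61323035,  0.88378142]), 'attitude': array([-2.16216917,  0.95256799, -0.43006949])}
wrist {'fx': 319.9166994290436, 'fy': 319.9166994290436, 'cx': 280.95371743406895, 'cy': 210.22881766214323, 'position': array([0.12425042, 0.66816566, 0.37307931]), 'attitude': array([2.31730216, 1.71100008, 0.2635758 ])}
```

View pics/top0.png

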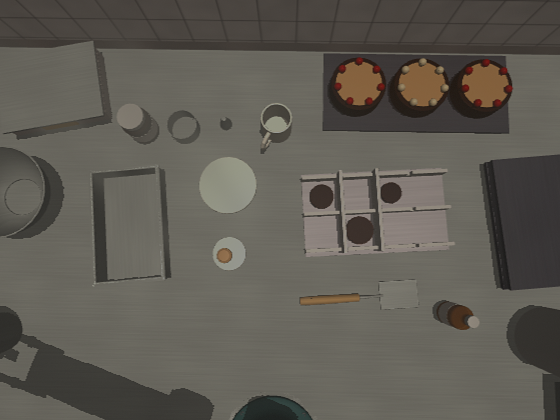

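View pics/side0.png

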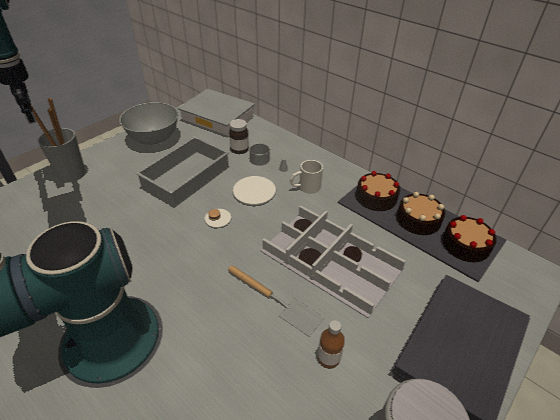

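View pics/wrist0.png

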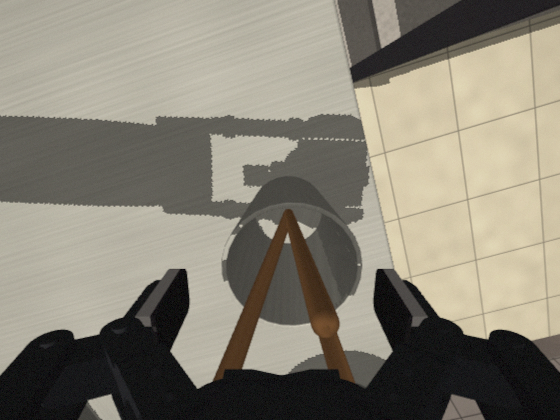

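The top view shows three layers at about (321,196), (391,192) and (359,230). Two dividers stand at u≈342 and u≈377. The pan is near (130,225), the plate near (228,185) and the macaron near (225,255). I'll enlarge the top view and measure.

```bash
cat > h.py <<'E'
import numpy as np, cv2
from scipy.spatial.transform import Rotation as R
from workcell import bot
def ray(ci,u,v):
    d=np.array([(u-ci['cx'])/ci['fx'],(v-ci['cy'])/ci['fy'],1.0])
    return np.array(ci['position']),R.from_rotvec(ci['attitude']).apply(d)
def onz(ci,u,v,z):
    p,d=ray(ci,u,v); return (p+d*(z-p[2])/d[2])
def proj(ci,P):
    c=R.from_rotvec(ci['attitude']).inv().apply(np.array(P)-ci['position'])
    return np.array([ci['cx']+ci['fx']*c[0]/c[2],ci['cy']+ci['fy']*c[1]/c[2]])
def snap(n,fn=None,crop=None,k=1):
    ci=bot.camera_info(n); im=bot.read_camera(n)[:,:,::-1].copy()
    if fn:
        o=im if crop is None else im[crop[1]:crop[3],crop[0]:crop[2]]
        cv2.imwrite('pics/'+fn,cv2.resize(o,None,fx=k,fy=k,interpolation=cv2.INTER_CUBIC))
    return ci,im
def to(x,y,z,axis=None):
    """tool-frame shift to target xyz (m); twist (deg) so that jaw (tool y) lies along the given world angle (deg)"""
    s=bot.read_state(); Rt=R.from_rotvec(s['tcp_rot'])
    d=Rt.inv().apply(np.array([x,y,z])-s['tool_pos'])*1000
    M=Rt.as_matrix(); a=np.degrees(np.arctan2(M[1,1],M[0,1]))
    print('t%.2f pos'%s['time'],s['tool_pos'].round(4) if hasattr(s['tool_pos'],'round') else np.round(s['tool_pos'],4),'jaw axis %.1f'%a,'w %.3f'%s['width'],'F',np.round(s['wrist_force'],1),'q6 %.2f'%s['q'][5])
    print('shift in present axes',d.round(1))
    if axis is not None:
        tw=-(axis-a); tw=(tw+90)%180-90
        Rn=Rt*R.from_euler('z',tw,degrees=True)
        print('twist %.1f (alt %.1f)'%(tw,tw-180*np.sign(tw)),'shift in turned axes',Rn.inv().apply(np.array([x,y,z])-s['tool_pos']).dot(np.eye(3)).round(4)*1000)
E
python3 - <<'E'
from h import *
im=cv2.imread('pics/top0.png')
cv2.imwrite('pics/crop1.png',cv2.resize(im[155:270,290:465],None,fx=4.5,fy=4.5,interpolation=cv2.INTER_CUBIC))
cv2.imwrite('pics/crop2.png',cv2.resize(im[150:295,80:270],None,fx=4,fy=4,interpolation=cv2.INTER_CUBIC))
hsv=cv2.cvtColor(im,cv2.COLOR_BGR2HSV)
for u,v in [(321,196),(225,255),(228,185),(229,245),(330,220)]: print(u,v,im[v,u],hsv[v,u])
E
```

```text
321 196 [43 47 58] [ 8 66 58]
225 255 [ 78 111 144] [ 15 117 144]
228 185 [130 145 144] [ 32  26 145]
229 245 [138 150 148] [ 35  20 150]
330 220 [125 131 140] [ 12  27 140]
```

View pics/crop1.png

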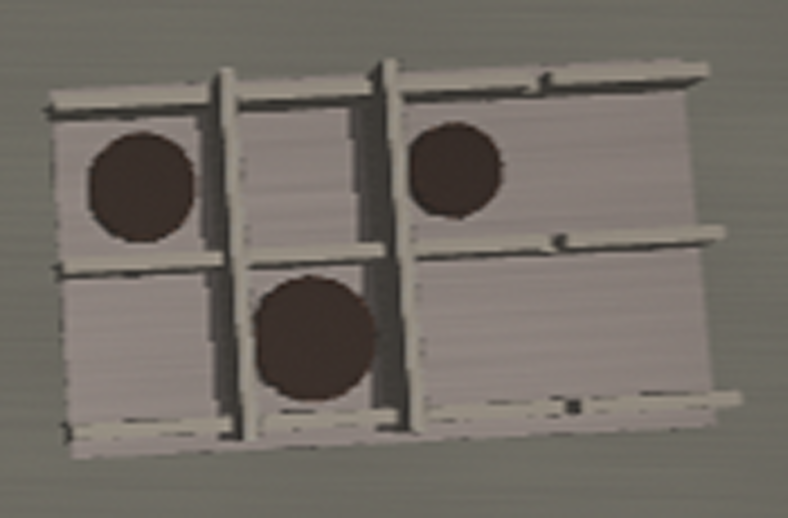

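View pics/crop2.png

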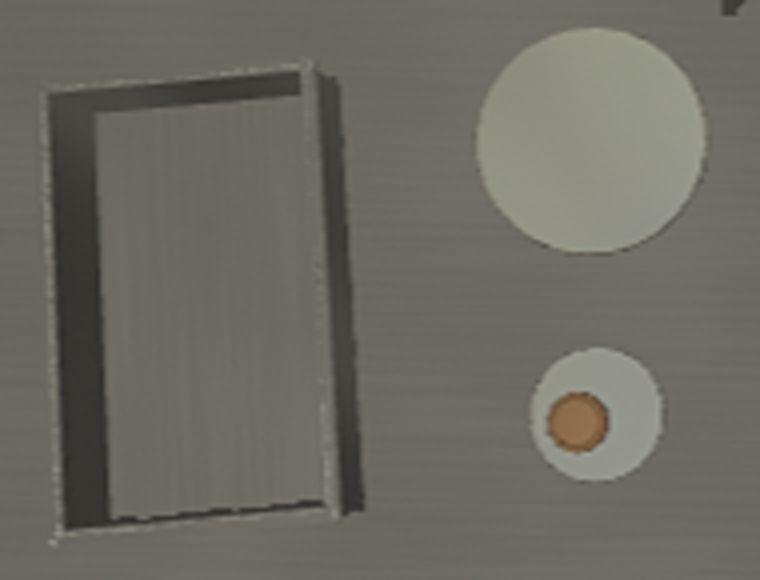

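The crops show:
- divider tops running (226,70)–(249,438) and (388,62)–(418,430) in crop1
- pan rim corners at (45,92), (310,63), (335,515) and (55,540) in crop2
- one free notch line, so no third divider

Converting these to positions.

```bash
python3 - <<'E'
from h import *
ci=bot.camera_info('top')
im=cv2.imread('pics/top0.png'); hsv=cv2.cvtColor(im,cv2.COLOR_BGR2HSV)
c1=lambda u,v,z: onz(ci,290+u/4.5,155+v/4.5,z)[:2].round(4)
c2=lambda u,v,z: onz(ci,80+u/4,150+v/4,z)[:2].round(4)
for n,(a,b) in {'d1':((226,70),(249,438)),'d2':((388,62),(418,430))}.items():
    A=c1(*a,.066);B=c1(*b,.066);print(n,A,B,'mid',(A+B)/2,'len',np.linalg.norm(A-B),'ang',np.degrees(np.arctan2(*(A-B)[::-1])))
P=[c2(*p,.065) for p in [(45,92),(310,63),(335,515),(55,540)]]
print('pan',P,np.mean(P,0),[np.linalg.norm(P[i]-P[i-1]).round(4) for i in range(4)])
d=((P[0]-P[3])+(P[1]-P[2]))/2; print('pan ang',np.degrees(np.arctan2(d[1],d[0])))
# discs
def disc(mask,z,nm):
    cs,_=cv2.findContours(mask,cv2.RETR_EXTERNAL,cv2.CHAIN_APPROX_NONE)
    for c in cs:
        if cv2.contourArea(c)<60: continue
        pts=np.array([onz(ci,*p[0],z)[:2] for p in c],np.float32)*1000
        (x,y),r=cv2.minEnclosingCircle(pts); m=cv2.moments(pts.reshape(-1,1,2)); 
        print(nm,'px',c.mean(0).round(1),'c',round(m['m10']/m['m00'],1),round(m['m01']/m['m00'],1),'d_area',round(2*np.sqrt(cv2.contourArea(pts)/np.pi),1),'d_enc',round(2*r,1))
m=np.zeros(im.shape[:2],np.uint8); m[160:265,300:455]=(hsv[160:265,300:455,2]<75)&(hsv[160:265,300:455,1]>50)
disc(m*255,.020,'layer')
m=np.zeros(im.shape[:2],np.uint8); m[235:272,210:250]=(hsv[235:272,210:250,1]>70); disc(m*255,.028,'mac')
m=np.zeros(im.shape[:2],np.uint8); m[150:220,195:262]=(im[150:220,195:262,1]>118); disc(m*255,.012,'plate')
m=np.zeros(im.shape[:2],np.uint8); m[235:272,210:250]=(im[235:272,210:250,1]>125); disc(m*255,.008,'saucer')
E
```

```text
d1 [ 0.6225 -0.1458] [ 0.4361 -0.1577] mid [ 0.5293  -0.15175] len 0.18677946889313082 ang 3.652874127768512
d2 [ 0.6281 -0.2284] [ 0.4416 -0.2419] mid [ 0.53485 -0.23515] len 0.18698796752732513 ang 4.140194568299803
pan [array([0.6074, 0.4276]), array([0.627 , 0.2755]), array([0.3701, 0.2478]), array([0.3534, 0.4038])] [0.489475 0.338675] [np.float64(0.2551), np.float64(0.1534), np.float64(0.2584), np.float64(0.1569)]
pan ang 5.756114433222165
layer px [[359.3 229.8]] c 490.2 -197.5 d_area 62.7 d_enc 66.2
layer px [[321.1 196.1]] c 569.3 -106.3 d_area 54.8 d_enc 58.1
layer px [[390.2 192.7]] c 581.4 -272.8 d_area 46.7 d_enc 51.9
mac px [[224. 255.]] c 424.8 120.4 d_area 33.0 d_enc 34.6
plate px [[227.5 184.7]] c 595.0 120.6 d_area 136.7 d_enc 140.1
saucer px [[228.5 253.4]] c 429.5 112.6 d_area 76.5 d_enc 79.8
```

Emit:
drive_tool(
  steps=[
    [[0,0,-41],0],
    [[0,0,-41],0],
    [[0,0,-20],0],
    [[0,0,0],0],
  ],
)

```text
time: 0.48
tool_pos: [0.199, 0.6479, 0.341]
tcp_rot: [0.466, 3.105, 0.018]
wrist_force: [0.1, 0.3, 1.4]
width: 0.998
```

```bash
python3 -c "
from h import *
to(.532,-.1935,.25,93.9)"
```

```text
t0.48 pos [0.199  0.6479 0.341 ] jaw axis 72.9 w 0.998 F [0.1 0.3 1.4] q6 -0.04
shift in present axes [-565.2 -707.6   83.1]
twist -21.0 (alt 159.0) shift in turned axes [-274.7 -863.    83.1]
```

Emit:
drive_tool(
  steps=[
    [[0,0,0],-7],
    [[0,0,0],-7],
    [[0,0,0],-7],
    [[-12.5,-39,3.8],0],
    [[-12.5,-39,3.8],0],
    [[-12.5,-39,3.8],0],
    [[-12.5,-39,3.8],0],
    [[-12.5,-39,3.8],0],
  ],
)

```text
time: 1.15
tool_pos: [0.2737, 0.4529, 0.3126]
tcp_rot: [0.109, -3.139, 0.003]
wrist_force: [0.8, -0.7, 1.1]
width: 1.0
```

Emit:
drive_tool(
  steps=[
    [[-12.5,-39,3.8],0],
    [[-12.5,-39,3.8],0],
    [[-12.5,-39,3.8],0],
    [[-12.5,-39,3.8],0],
    [[-12.5,-39,3.8],0],
    [[-12.5,-39,3.8],0],
    [[-12.5,-39,3.8],0],
    [[-12.5,-39,3.8],0],
  ],
)

```text
time: 1.82
tool_pos: [0.3947, 0.1486, 0.2829]
tcp_rot: [0.109, -3.139, 0.0]
wrist_force: [0.7, 0.7, -0.3]
width: 1.004
```

```bash
python3 -c "
from h import *
to(.532,-.1935,.25,93.9)"
```

```text
t1.82 pos [0.3947 0.1486 0.2829] jaw axis 94.0 w 1.004 F [ 0.7  0.7 -0.3] q6 -1.34
shift in present axes [-113.4 -350.8   32.9]
twist 0.1 (alt -179.9) shift in turned axes [-113.8 -350.7   32.9]
```

Emit:
drive_tool(
  steps=[
    [[-12.6,-39,3.7],0],
    [[-12.6,-39,3.7],0],
    [[-12.6,-39,3.7],0],
    [[-12.6,-39,3.7],0],
    [[-12.6,-39,3.7],0],
    [[-12.6,-39,3.7],0],
    [[-12.6,-39,3.7],0],
    [[-12.6,-39,3.7],0],
  ],
)

```text
time: 2.48
tool_pos: [0.5167, -0.1557, 0.253]
tcp_rot: [0.107, -3.139, -0.001]
wrist_force: [1.0, 0.9, 1.1]
width: 1.001
```

Emit:
drive_tool(
  steps=[
    [[-12,-36,3.7],0],
    [[0,0,0],0],
    [[0,0,0],0],
    [[0,0,0],0],
  ],
)

```text
time: 2.82
tool_pos: [0.5306, -0.1884, 0.2494]
tcp_rot: [0.107, -3.138, -0.002]
wrist_force: [-0.1, 1.0, -0.0]
width: 1.002
```

```bash
python3 -c "
from h import *
to(.532,-.1935,.25,93.9)
ci,im=snap('wrist','w1.png')
print(ci)
for p in [(.5293,-.1517,.066),(.535,-.235,.066)]: print(proj(ci,p))
"
```

```text
t2.82 pos [ 0.5306 -0.1884  0.2494] jaw axis 93.9 w 1.002 F [-0.1  1.  -0. ] q6 -2.02
shift in present axes [-1.1 -5.2 -0.6]
twist -0.0 (alt 180.0) shift in turned axes [-1.1 -5.2 -0.6]
{'fx': 319.9166994290436, 'fy': 319.9166994290436, 'cx': 280.95371743406895, 'cy': 210.22881766214323, 'position': array([ 0.45400341, -0.19340714,  0.392549  ]), 'attitude': array([1.99176511, 2.12856398, 0.33015584])}
[315.46863124 187.07496149]
[235.69714697 187.23564852]
```

View pics/w1.png

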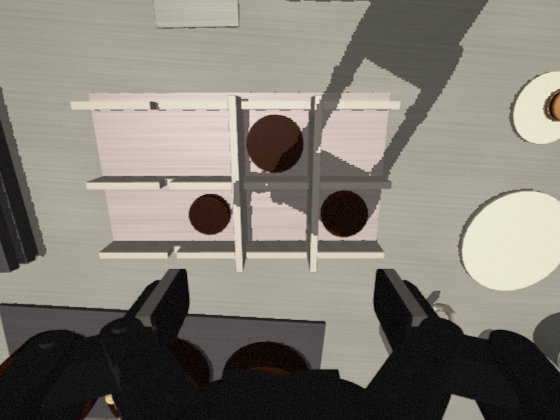

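The wrist view shows divider tops running (236,96)–(240,271) and (315,96)–(313,271), which fits the top-camera points. I'll cross-check the midpoints.

```bash
python3 -c "
from h import *
ci=bot.camera_info('wrist')
for a,b in [((315,96),(313,271)),((236,96),(239.5,271))]:
    A=onz(ci,*a,.066);B=onz(ci,*b,.066);print(A,B,(A+B)/2,np.linalg.norm(A-B))
to(.529,-.151,.12,93.9)
"
```

```text
[ 0.44007833 -0.16062725  0.066     ] [ 0.6275803 -0.144129   0.066    ] [ 0.53382932 -0.15237813  0.066     ] 0.18822641029024298
[ 0.44522919 -0.23653929  0.066     ] [ 0.63320886 -0.22780056  0.066     ] [ 0.53921902 -0.23216993  0.066     ] 0.1881826829081792
t2.87 pos [ 0.5307 -0.1878  0.2499] jaw axis 94.0 w 1.003 F [ 0.4 -0.2  0.6] q6 -2.02
shift in present axes [ -1.   36.7 129.9]
twist 0.1 (alt -179.9) shift in turned axes [ -0.9  36.7 129.9]
```

Emit:
drive_tool(
  steps=[
    [[0,18,20],0],
    [[0,18,20],0],
    [[0,0,30],0],
    [[0,0,30],0],
    [[0,0,25],0],
    [[0,0,0],0],
    [[0,0,0],0],
  ],
  jaw=0.45,
)

```text
time: 3.45
tool_pos: [0.5274, -0.151, 0.1246]
tcp_rot: [0.111, -3.136, -0.002]
wrist_force: [0.3, -0.4, 0.9]
width: 0.446
```

```bash
python3 -c "
from h import *
to(.531,-.152,.046,93.9)
ci,im=snap('wrist','w2.png')
"
```

```text
t3.45 pos [ 0.5274 -0.151   0.1246] jaw axis 94.0 w 0.446 F [ 0.3 -0.4  0.9] q6 -1.97
shift in present axes [-3.8 -1.3 78.6]
twist 0.1 (alt -179.9) shift in turned axes [-3.8 -1.3 78.6]
```

View pics/w2.png

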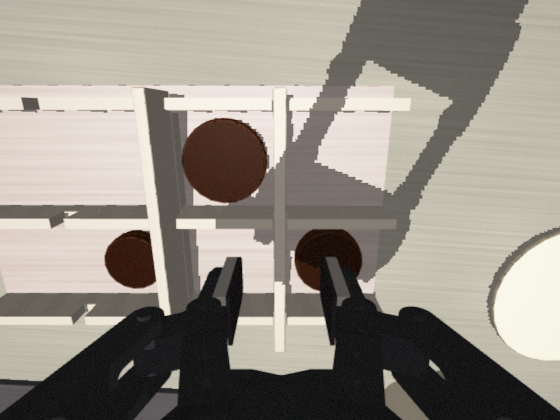

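Divider at u≈280 lies midway between the fingers (230 and 333). Going down.

Emit:
drive_tool(
  steps=[
    [[-2,-0.5,26],0],
    [[-2,0,26],0],
    [[0,0,26],0],
    [[0,0,0],0],
    [[0,0,0],0],
  ],
)

```text
time: 3.92
tool_pos: [0.5332, -0.1529, 0.0486]
tcp_rot: [0.108, -3.14, -0.0]
wrist_force: [0.1, 0.2, -0.3]
width: 0.45
```

Emit:
drive_tool(
  steps=[
    [[0,0,0],0],
    [[0,0,0],0],
    [[0,0,0],0],
    [[0,0,0],0],
    [[0,0,0],0],
  ],
  jaw=0,
  force=60,
)

```text
time: 4.33
tool_pos: [0.5351, -0.1534, 0.0505]
tcp_rot: [-0.107, 3.135, -0.002]
wrist_force: [-0.2, 1.8, 8.4]
width: 0.077
```

Emit:
drive_tool(
  steps=[
    [[0,0,-4],0],
    [[0,0,-6],0],
    [[0,0,-8],0],
    [[0,0,-10],0],
    [[0,0,-10],0],
    [[0,0,-12],0],
    [[0,0,-15],0],
    [[0,0,-15],0],
  ],
)

```text
time: 5.0
tool_pos: [0.5327, -0.1531, 0.1289]
tcp_rot: [0.108, -3.139, -0.0]
wrist_force: [-0.3, 0.3, 0.3]
width: 0.075
```

```bash
python3 -c "
from h import *
to(.5,.34,.25,93.9)
ci,im=snap('side','s1.png')
"
```

```text
t5.00 pos [ 0.5327 -0.1531  0.1289] jaw axis 93.9 w 0.075 F [-0.3  0.3  0.3] q6 -1.96
shift in present axes [  -1.2  494.2 -121.1]
twist 0.0 (alt -180.0) shift in turned axes [  -0.9  494.2 -121.1]
```

View pics/s1.png

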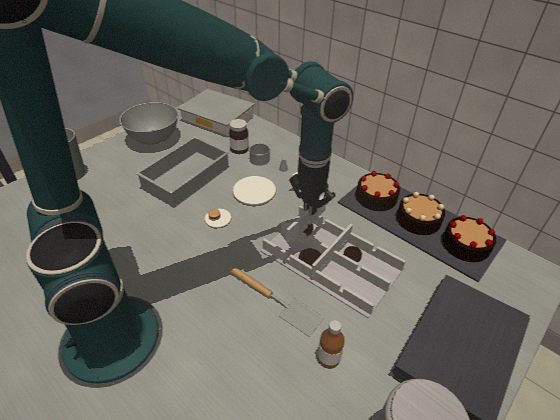

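Emit:
drive_tool(
  steps=[
    [[0,0,-25],0],
    [[0,10,-25],0],
    [[1,30,-20],0],
    [[1,38,0],-1],
    [[1,38,0],-1],
    [[1,38,0],0],
    [[1,38,0],0],
    [[1,38,0],0],
  ],
)

```text
time: 5.72
tool_pos: [0.506, 0.0769, 0.1982]
tcp_rot: [-0.162, 3.137, -0.0]
wrist_force: [0.2, -1.0, -0.6]
width: 0.075
```

Emit:
drive_tool(
  steps=[
    [[1,38,0],0],
    [[1,38,0],0],
    [[1,38,0],0],
    [[1,38,0],0],
    [[1,38,0],0],
    [[1,38,0],0],
    [[1,30,0],0],
    [[0,10,0],0],
  ],
)

```text
time: 6.38
tool_pos: [0.4709, 0.3453, 0.1981]
tcp_rot: [-0.168, 3.137, 0.003]
wrist_force: [-0.0, 0.5, -1.2]
width: 0.074
```

```bash
python3 -c "
from h import *
to(.4855,.3785,.06,95.8)
ci,im=snap('wrist','w3.png')
"
```

```text
t6.38 pos [0.4709 0.3453 0.1981] jaw axis 96.1 w 0.074 F [-0.   0.5 -1.2] q6 -1.09
shift in present axes [-18.   31.2 138.1]
twist 0.3 (alt -179.7) shift in turned axes [-17.8  31.3 138.1]
```

View pics/w3.png

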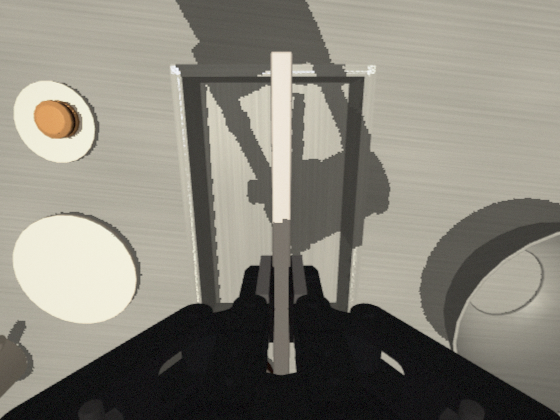

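The divider is held square over the pan. The near rim corners are at (176,70) and (373,70); checking them against the top-view pan pose.

```bash
python3 -c "
from h import *
ci=bot.camera_info('wrist')
print(onz(ci,176,70,.065),onz(ci,373,70,.065))
"
```

```text
[0.37447236 0.25159874 0.065     ] [0.35791741 0.40715514 0.065     ]
```

Emit:
drive_tool(
  steps=[
    [[-9,16,10],0],
    [[-9,15,30],0],
    [[0,0,30],0],
    [[0,0,25],0],
    [[0,0,20],0],
    [[0,0,15],0],
    [[0,0,8],0],
    [[0,0,0],0],
  ],
)

```text
time: 7.1
tool_pos: [0.4853, 0.3717, 0.0572]
tcp_rot: [0.161, -3.134, 0.005]
wrist_force: [-0.8, -0.4, -0.7]
width: 0.075
```

```bash
python3 -c "
from h import *
to(.4855,.3785,.052,95.8)
ci,im=snap('wrist','w4.png')
"
```

```text
t7.10 pos [0.4853 0.3717 0.0572] jaw axis 95.9 w 0.075 F [-0.8 -0.4 -0.7] q6 -1.06
shift in present axes [-0.9  6.7  5.2]
twist 0.1 (alt -179.9) shift in turned axes [-0.9  6.7  5.2]
```

View pics/w4.png

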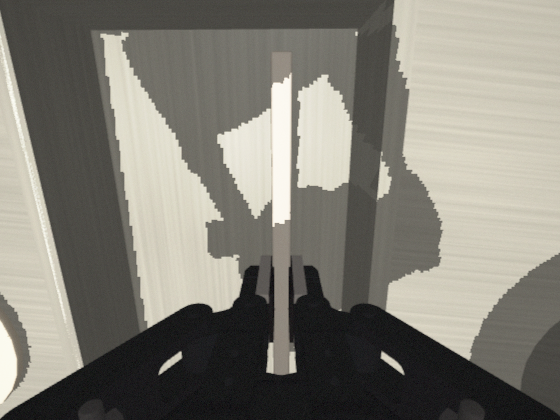

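Divider clear of all four walls. Lowering the last few mm and releasing gently.

Emit:
drive_tool(
  steps=[
    [[0,0,3],0],
    [[0,0,2],0],
    [[0,0,0],0],
  ],
)

```text
time: 7.4
tool_pos: [0.4873, 0.3742, 0.0556]
tcp_rot: [-0.162, 3.136, 0.001]
wrist_force: [0.1, 0.1, -1.1]
width: 0.076
```

Emit:
drive_tool(
  steps=[
    [[0,0,0],0],
    [[0,0,0],0],
    [[0,0,0],0],
    [[0,0,0],0],
  ],
  jaw=0.28,
)

```text
time: 7.73
tool_pos: [0.4868, 0.3742, 0.055]
tcp_rot: [-0.163, 3.137, 0.001]
wrist_force: [-0.3, -1.0, 0.1]
width: 0.282
```

Emit:
drive_tool(
  steps=[
    [[0,0,-15],0],
    [[0,0,-25],0],
    [[0,0,-35],0],
    [[0,0,-35],0],
    [[0,0,-35],0],
    [[0,0,0],0],
  ],
)

```text
time: 8.23
tool_pos: [0.4908, 0.377, 0.2092]
tcp_rot: [-0.162, 3.125, 0.012]
wrist_force: [1.1, 1.2, 1.6]
width: 0.275
```

```bash
python3 -c "
from h import *
to(.5375,-.2335,.2,94)
ci,im=snap('wrist','w5.png')
"
```

```text
t8.23 pos [0.4908 0.377  0.2092] jaw axis 95.9 w 0.275 F [1.1 1.2 1.6] q6 -1.06
shift in present axes [  16.9 -612.1    4.5]
twist 1.9 (alt -178.1) shift in turned axes [  -4.  -612.4    4.5]
```

View pics/w5.png

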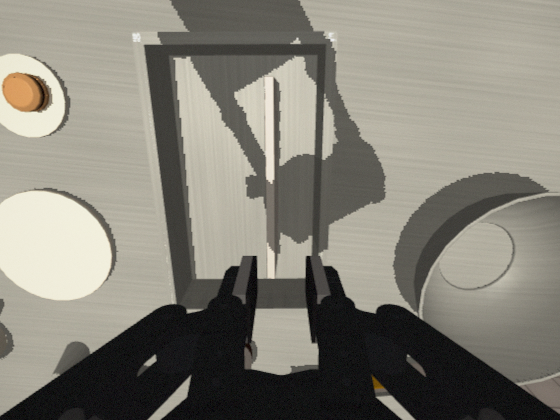

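First divider stands upright inside the pan (column u≈270, between walls at 185 and 320). Back for the second.

Emit:
drive_tool(
  steps=[
    [[0,-25,0],2],
    [[0,-38,0],0],
    [[0,-38,0],0],
    [[0,-38,0],0],
    [[0,-38,0],0],
    [[0,-38,0],0],
    [[0,-38,0],0],
    [[0,-38,0],0],
  ],
  jaw=0.45,
)

```text
time: 8.95
tool_pos: [0.5063, 0.0819, 0.1982]
tcp_rot: [0.108, -3.138, 0.0]
wrist_force: [0.8, 0.6, -0.3]
width: 0.448
```

Emit:
drive_tool(
  steps=[
    [[0,-38,0],0],
    [[0,-38,0],0],
    [[0,-38,0],0],
    [[0,-38,0],0],
    [[0,-38,0],0],
    [[0,-38,0],0],
    [[0,-38,0],0],
    [[0,-20,0],0],
  ],
)

```text
time: 9.62
tool_pos: [0.5262, -0.2052, 0.1982]
tcp_rot: [0.104, -3.138, 0.001]
wrist_force: [0.3, -0.8, 0.1]
width: 0.454
```

```bash
python3 -c "
from h import *
to(.5375,-.2335,.125,94)
"
```

```text
t9.62 pos [ 0.5262 -0.2052  0.1982] jaw axis 93.8 w 0.454 F [ 0.3 -0.8  0.1] q6 -2.05
shift in present axes [ -9.5 -28.9  73.2]
twist -0.2 (alt 179.8) shift in turned axes [ -9.4 -29.   73.2]
```

Emit:
drive_tool(
  steps=[
    [[-5,-14,25],0],
    [[-4,-14,25],0],
    [[0,0,22],0],
    [[0,0,0],0],
    [[0,0,0],0],
  ],
)

```text
time: 10.03
tool_pos: [0.5358, -0.228, 0.1248]
tcp_rot: [0.107, -3.134, -0.005]
wrist_force: [-0.1, 0.7, 0.5]
width: 0.45
```

```bash
python3 -c "
from h import *
to(.5375,-.2335,.05,94)
ci,im=snap('wrist','w6.png')
"
```

```text
t10.03 pos [ 0.5358 -0.228   0.1248] jaw axis 93.9 w 0.450 F [-0.1  0.7  0.5] q6 -2.08
shift in present axes [-1.8 -5.9 74.8]
twist -0.1 (alt 179.9) shift in turned axes [-1.7 -5.9 74.8]
```

View pics/w6.png

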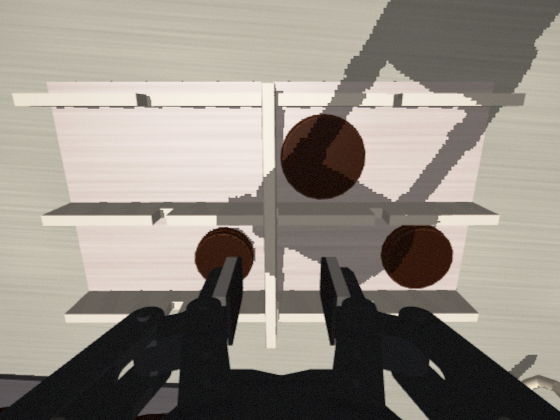

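Divider at u≈270, finger midline 281, so about 6 mm to the −y side, in line with the plan.

Emit:
drive_tool(
  steps=[
    [[-1,-5.5,26],0],
    [[0,0,26],0],
    [[0,0,24],0],
    [[0,0,0],0],
    [[0,0,0],0],
  ],
)

```text
time: 10.5
tool_pos: [0.5391, -0.2337, 0.0519]
tcp_rot: [0.109, -3.139, -0.001]
wrist_force: [-0.5, -0.7, 1.0]
width: 0.45
```

Emit:
drive_tool(
  steps=[
    [[0,0,0],0],
    [[0,0,0],0],
    [[0,0,0],0],
    [[0,0,0],0],
    [[0,0,0],0],
  ],
  jaw=0,
  force=60,
)

```text
time: 10.92
tool_pos: [0.5414, -0.2352, 0.0545]
tcp_rot: [-0.108, 3.135, -0.003]
wrist_force: [-0.2, 0.8, 6.9]
width: 0.072
```

Emit:
drive_tool(
  steps=[
    [[0,0,-4],0],
    [[0,0,-6],0],
    [[0,0,-8],0],
    [[0,0,-10],0],
    [[0,0,-10],0],
    [[0,0,-12],0],
    [[0,0,-15],0],
    [[0,0,-15],0],
  ],
)

```text
time: 11.58
tool_pos: [0.5392, -0.2343, 0.133]
tcp_rot: [0.108, -3.14, -0.0]
wrist_force: [0.4, 0.1, -0.3]
width: 0.067
```

```bash
python3 -c "
from h import *
to(.493,.305,.2,96)
ci,im=snap('wrist','w7.png')
"
```

```text
t11.58 pos [ 0.5392 -0.2343  0.133 ] jaw axis 93.9 w 0.067 F [ 0.4  0.1 -0.3] q6 -2.09
shift in present axes [  9.  541.2 -67. ]
twist -2.1 (alt 177.9) shift in turned axes [-10.5 541.2 -67. ]
```

View pics/w7.png

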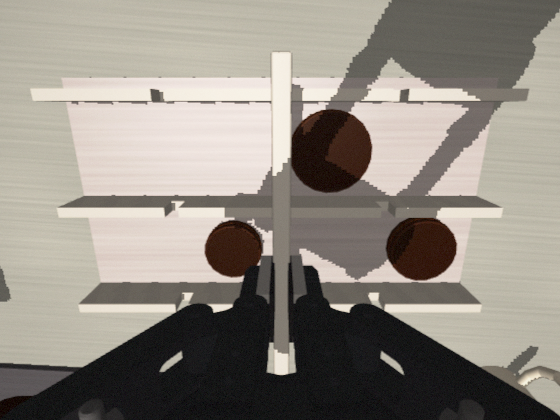

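Second divider is held and the three layers are undisturbed. Carrying it to the other side of the pan.

Emit:
drive_tool(
  steps=[
    [[0,0,-25],0],
    [[0,10,-25],0],
    [[0,28,-17],-1],
    [[0,38,0],-1],
    [[-1,38,0],0],
    [[-1,38,0],0],
    [[-1,38,0],0],
    [[-1,38,0],0],
  ],
)

```text
time: 12.3
tool_pos: [0.5213, -0.0054, 0.1992]
tcp_rot: [-0.162, 3.136, -0.0]
wrist_force: [0.9, 0.2, -1.1]
width: 0.068
```

Emit:
drive_tool(
  steps=[
    [[-1,38,0],0],
    [[-1,38,0],0],
    [[-1,38,0],0],
    [[-1,38,0],0],
    [[-1,38,0],0],
    [[-1,38,0],0],
    [[-1,38,0],0],
    [[-1,38,0],0],
  ],
)

```text
time: 12.97
tool_pos: [0.4977, 0.2981, 0.1991]
tcp_rot: [-0.163, 3.137, 0.0]
wrist_force: [0.6, -0.4, -0.8]
width: 0.073
```

```bash
python3 -c "
from h import *
to(.496,.306,.2,96)
ci,im=snap('wrist','w8.png')
"
```

```text
t12.97 pos [0.4977 0.2981 0.1991] jaw axis 95.9 w 0.073 F [ 0.6 -0.4 -0.8] q6 -1.18
shift in present axes [ 0.9  8.1 -0.9]
twist -0.1 (alt 179.9) shift in turned axes [ 0.9  8.1 -0.9]
```

View pics/w8.png

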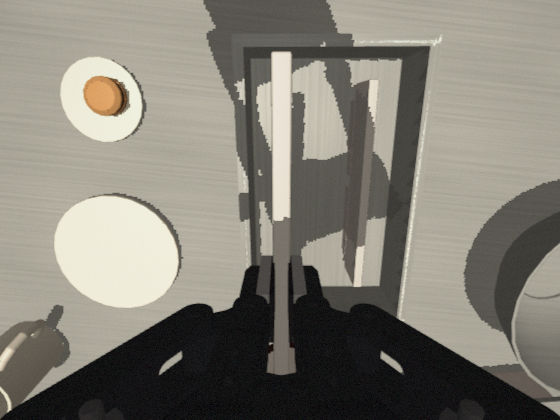

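```bash
python3 -c "
from h import *
ci=bot.camera_info('wrist')
print(onz(ci,237,40,.065),onz(ci,440,40,.065), onz(ci,247,262,.065))
"
```

```text
[0.37395742 0.25862203 0.065     ] [0.35722539 0.4158967  0.065     ] [0.56376763 0.28018863 0.065     ]
```

Emit:
drive_tool(
  steps=[
    [[1,12,5],0],
    [[0,0,30],0],
    [[0,0,35],0],
    [[0,0,30],0],
    [[0,0,20],0],
    [[0,0,15],0],
    [[0,0,5],0],
    [[0,0,0],0],
  ],
)

```text
time: 13.68
tool_pos: [0.4946, 0.3066, 0.0567]
tcp_rot: [0.161, -3.134, 0.003]
wrist_force: [0.3, -1.2, 0.1]
width: 0.071
```

```bash
python3 -c "
from h import *
to(.496,.310,.056,96)
ci,im=snap('wrist','w9.png')
"
```

```text
t13.68 pos [0.4946 0.3066 0.0567] jaw axis 95.9 w 0.071 F [ 0.3 -1.2  0.1] q6 -1.16
shift in present axes [-1.7  3.3  0.7]
twist -0.1 (alt 179.9) shift in turned axes [-1.7  3.3  0.7]
```

View pics/w9.png

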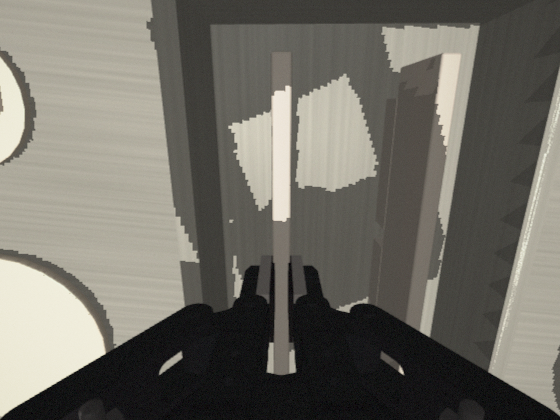

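Inside the pan, both sides clear. Releasing.

Emit:
drive_tool(
  steps=[
    [[0,1,2],0],
    [[0,0,0],0],
    [[0,0,0],0],
  ],
)

```text
time: 13.98
tool_pos: [0.4969, 0.3096, 0.058]
tcp_rot: [-0.162, 3.135, 0.002]
wrist_force: [0.3, -0.2, -1.3]
width: 0.068
```

Emit:
drive_tool(
  steps=[
    [[0,0,0],0],
    [[0,0,0],0],
    [[0,0,0],0],
    [[0,0,0],0],
  ],
  jaw=0.25,
)

```text
time: 14.32
tool_pos: [0.4961, 0.3092, 0.0569]
tcp_rot: [-0.163, 3.137, 0.0]
wrist_force: [0.0, -0.3, 0.9]
width: 0.251
```

Emit:
drive_tool(
  steps=[
    [[0,0,-15],0],
    [[0,0,-25],0],
    [[0,0,-35],0],
    [[0,0,-35],0],
    [[0,0,-30],0],
    [[0,0,0],0],
  ],
)

```text
time: 14.82
tool_pos: [0.5, 0.3115, 0.205]
tcp_rot: [-0.162, 3.125, 0.009]
wrist_force: [1.5, 0.5, 1.0]
width: 0.249
```

```bash
python3 -c "
from h import *
to(.49,-.1975,.2,94)
ci,im=snap('wrist','w10.png')
"
```

```text
t14.82 pos [0.5    0.3115 0.205 ] jaw axis 95.9 w 0.249 F [1.5 0.5 1. ] q6 -1.16
shift in present axes [  62.7 -505.2    1.5]
twist 1.9 (alt -178.1) shift in turned axes [  45.5 -507.     1.5]
```

View pics/w10.png

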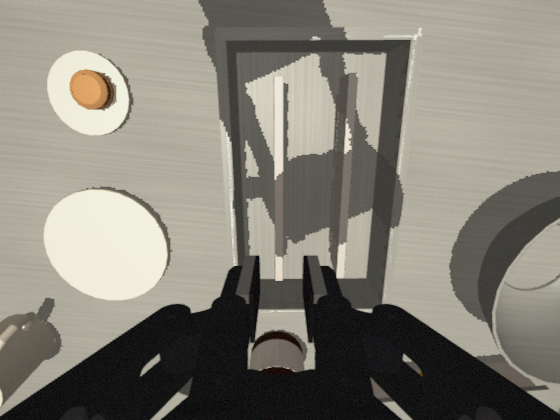

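Both dividers stand in the pan (u≈279 and 345, walls 230–390). Now to the layers: the largest first.

Emit:
drive_tool(
  steps=[
    [[0,-25,0],2],
    [[3,-38,0],0],
    [[3,-38,0],0],
    [[3,-38,0],0],
    [[3,-38,0],0],
    [[3,-38,0],0],
    [[4,-38,0],0],
    [[4,-38,0],0],
  ],
  jaw=1,
)

```text
time: 15.53
tool_pos: [0.4924, 0.0156, 0.195]
tcp_rot: [0.108, -3.137, -0.0]
wrist_force: [0.7, 0.1, -0.2]
width: 0.997
```

Emit:
drive_tool(
  steps=[
    [[4,-38,0],0],
    [[4,-38,0],0],
    [[4,-38,0],0],
    [[4,-38,0],0],
    [[4,-36,0],0],
    [[5,-30,0],0],
    [[0,0,0],0],
    [[0,0,0],0],
  ],
)

```text
time: 16.2
tool_pos: [0.4827, -0.203, 0.195]
tcp_rot: [0.102, -3.138, -0.002]
wrist_force: [0.2, -0.7, -0.3]
width: 0.999
```

```bash
cat >> h.py <<'E'
def layers(fn='w.png',z=.02,name='wrist',box=(0,0,560,300),vmax=90,smin=90,amin=300):
    ci,im=snap(name,fn); hsv=cv2.cvtColor(im,cv2.COLOR_BGR2HSV)
    m=np.zeros(im.shape[:2],np.uint8); x0,y0,x1,y1=box
    s=hsv[y0:y1,x0:x1]; m[y0:y1,x0:x1]=((s[:,:,2]<vmax)&(s[:,:,1]>smin)&((s[:,:,0]<20)))*255
    m=cv2.morphologyEx(m,cv2.MORPH_OPEN,np.ones((3,3),np.uint8))
    cs,_=cv2.findContours(m,cv2.RETR_EXTERNAL,cv2.CHAIN_APPROX_NONE)
    for c in cs:
        if cv2.contourArea(c)<amin: continue
        pts=np.array([onz(ci,*p[0],z)[:2] for p in c],np.float32)*1000
        (x,y),r=cv2.minEnclosingCircle(pts); e=cv2.fitEllipse(pts)
        print('px',c.mean(0).round(1),'enc',round(x,1),round(y,1),'d',round(2*r,1),'ell',np.round(e[0],1),np.round(e[1],1))
    return ci,im
E
python3 -c "
from h import *
to(.49,-.1975,.2,94)
ci,im=layers('w11.png')
"
```

```text
t16.20 pos [ 0.4827 -0.203   0.195 ] jaw axis 93.7 w 0.999 F [ 0.2 -0.7 -0.3] q6 -2.08
shift in present axes [-7.7  5.  -5. ]
twist -0.3 (alt 179.7) shift in turned axes [-7.7  5.  -5. ]
px [[212.2 269.6]] enc 581.8 -271.5 d 54.4 ell [ 581.7 -272.5] [47.8 53. ]
px [[359.6 269. ]] enc 570.9 -110.8 d 62.6 ell [ 570.2 -110.6] [53.6 57.9]
px [[286.6 200.1]] enc 491.4 -198.2 d 66.1 ell [ 489.6 -198.8] [57.2 63.8]
```

View pics/w11.png

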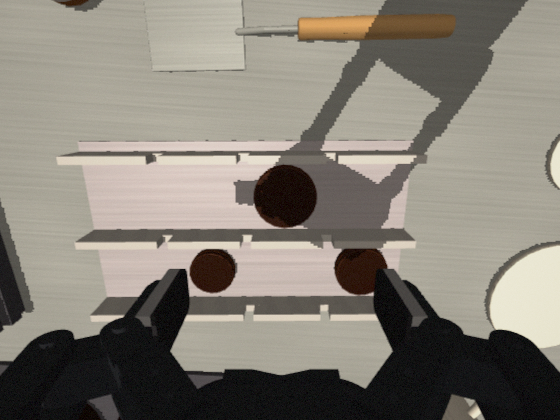

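XL measured at (490.5, −198.2), agreeing with the top view (490.2, −197.5). Descending over it.

Emit:
drive_tool(
  steps=[
    [[-4,2.5,30],0],
    [[-4,2.5,40],0],
    [[0,0,40],0],
    [[0,0,25],0],
    [[0,0,15],0],
    [[0,0,0],0],
    [[0,0,0],0],
  ],
)

```text
time: 16.83
tool_pos: [0.4904, -0.1945, 0.0453]
tcp_rot: [0.111, -3.137, -0.003]
wrist_force: [-0.4, -0.1, 0.4]
width: 1.004
```

```bash
python3 -c "
from h import *
to(.4905,-.198,.002,94)
ci,im=layers('w12.png')
"
```

```text
t16.83 pos [ 0.4904 -0.1945  0.0453] jaw axis 94.0 w 1.004 F [-0.4 -0.1  0.4] q6 -2.07
shift in present axes [ 0.  -3.6 43.3]
twist 0.0 (alt -180.0) shift in turned axes [ 0.  -3.6 43.3]
px [[275.8 249.4]] enc 491.4 -197.6 d 67.9 ell [ 491.3 -197.7] [64.1 65.2]
```

View pics/w12.png

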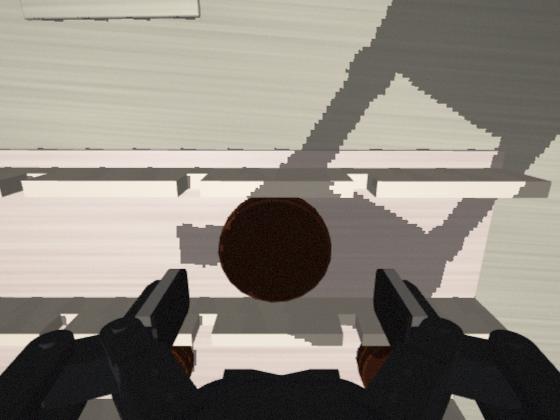

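Refined centre (491.3, −197.7).

Emit:
drive_tool(
  steps=[
    [[-1,-3,20],0],
    [[0,0,15],0],
    [[0,0,7],0],
    [[0,0,0],0],
    [[0,0,0],0],
    [[0,0,0],0],
  ],
)

```text
time: 17.38
tool_pos: [0.4939, -0.1998, 0.0061]
tcp_rot: [-0.108, 3.137, -0.002]
wrist_force: [0.3, -0.9, 0.1]
width: 0.999
```

```bash
python3 -c "
from h import *
to(.491,-.198,.002,94)
"
```

```text
t17.38 pos [ 0.4939 -0.1998  0.0061] jaw axis 93.9 w 0.999 F [ 0.3 -0.9  0.1] q6 -2.07
shift in present axes [2.8 2.  4.1]
twist -0.1 (alt 179.9) shift in turned axes [2.8 2.  4.1]
```

Emit:
drive_tool(
  steps=[
    [[2,1.5,3],0],
    [[0,0,0],0],
    [[0,0,0],0],
  ],
)

```text
time: 17.63
tool_pos: [0.4905, -0.198, 0.0019]
tcp_rot: [-0.108, 3.139, -0.0]
wrist_force: [0.6, 0.0, -0.3]
width: 1.003
```

Emit:
drive_tool(
  steps=[
    [[0,0,0],0],
    [[0,0,0],0],
    [[0,0,0],0],
    [[0,0,0],0],
    [[0,0,0],0],
    [[0,0,0],0],
  ],
  jaw=0.6,
  force=30,
)

```text
time: 18.13
tool_pos: [0.4909, -0.1981, 0.0021]
tcp_rot: [-0.108, 3.139, -0.0]
wrist_force: [-1.5, 0.1, 5.3]
width: 0.756
```

```bash
python3 -c "
from h import *
to(.491,-.198,.002,94)
ci,im=snap('wrist','w13.png')
"
```

```text
t18.13 pos [ 0.4909 -0.1981  0.0021] jaw axis 93.9 w 0.756 F [-1.5  0.1  5.3] q6 -2.07
shift in present axes [-0.1  0.1  0.1]
twist -0.1 (alt 179.9) shift in turned axes [-0.1  0.1  0.1]
```

View pics/w13.png

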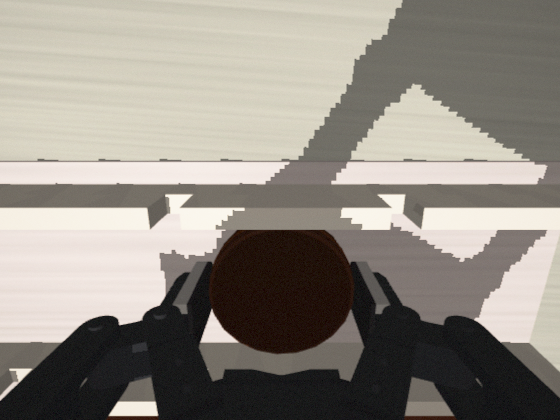

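Gripped at 64 mm opening, as expected for the 66 mm layer. Lifting straight up.

Emit:
drive_tool(
  steps=[
    [[0,0,-4],0],
    [[0,0,-10],0],
    [[0,0,-20],0],
    [[0,0,-30],0],
    [[0,0,-30],0],
    [[0,0,-20],0],
    [[0,0,0],0],
    [[0,0,0],0],
  ],
)

```text
time: 18.85
tool_pos: [0.4919, -0.1986, 0.1177]
tcp_rot: [-0.108, 3.136, -0.003]
wrist_force: [-0.4, 0.1, -0.5]
width: 0.757
```

```bash
python3 -c "
from h import *
to(.595,.1206,.1,94)
s=bot.read_state()
ci,im=layers('w14.png',z=s['tool_pos'][2]+.018,box=(150,150,420,400),vmax=95)
"
```

```text
t18.85 pos [ 0.4919 -0.1986  0.1177] jaw axis 93.9 w 0.757 F [-0.4  0.1 -0.5] q6 -2.07
shift in present axes [-124.7  311.4   17.5]
twist -0.1 (alt 179.9) shift in turned axes [-125.1  311.2   17.5]
px [[401.1 291.6]] enc 489.9 -145.2 d 18.6 ell [ 488.8 -144.8] [ 6.1 18.5]
px [[281.9 288.6]] enc 492.8 -198.3 d 72.0 ell [ 491.8 -198.3] [65.1 68.4]
```

View pics/w14.png

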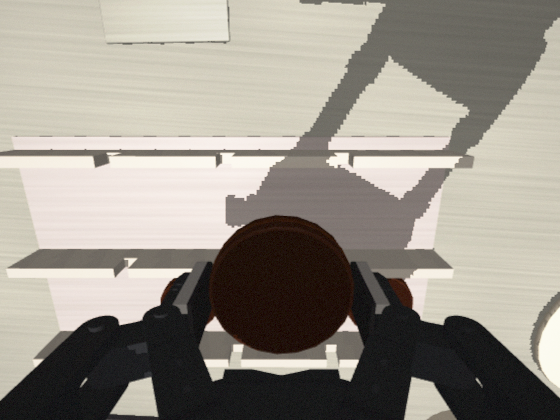

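XL is level and centred on the TCP within 1 mm. Going towards the plate, stopping short to measure it.

Emit:
drive_tool(
  steps=[
    [[-15,20,-5],0],
    [[-20,30,0],0],
    [[-20,30,0],0],
    [[-20,30,0],0],
    [[-20,30,0],0],
    [[-20,30,0],0],
    [[-10,20,0],0],
    [[0,0,0],0],
  ],
)

```text
time: 19.57
tool_pos: [0.6024, 0.0043, 0.1183]
tcp_rot: [0.114, -3.137, -0.003]
wrist_force: [1.2, -0.6, -0.3]
width: 0.759
```

```bash
python3 -c "
from h import *
to(.595,.1206,.1,94)
ci,im=snap('wrist','w15.png')
g=im[:,:,1]; print(im[200,480])
"
```

```text
t19.57 pos [0.6024 0.0043 0.1183] jaw axis 94.2 w 0.759 F [ 1.2 -0.6 -0.3] q6 -1.68
shift in present axes [ -1.1 116.5  18.5]
twist 0.2 (alt -179.8) shift in turned axes [ -0.7 116.5  18.5]
[222 238 242]
```

View pics/w15.png

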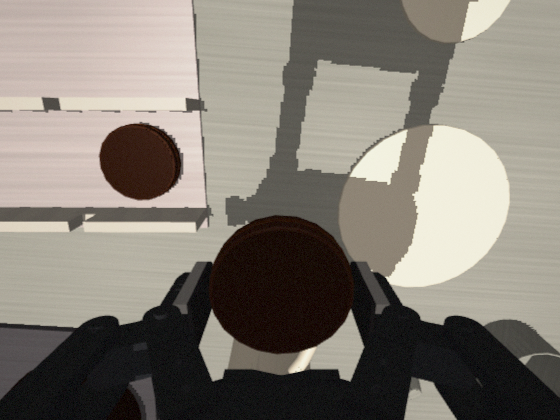

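The plate's edge shows at about (339,208), (510,200), (430,124) and (412,287), clear of the held layer. Measuring.

```bash
python3 -c "
from h import *
from scipy.optimize import least_squares
ci=bot.camera_info('wrist'); im=cv2.imread('pics/w15.png'); hsv=cv2.cvtColor(im,cv2.COLOR_BGR2HSV)
for p in [(480,200),(380,220),(320,195),(530,200)]: print(p,im[p[1],p[0]],hsv[p[1],p[0]])
m=((im[:,:,1]>205)).astype(np.uint8)*255; m[:, :300]=0; m[:110]=0;m[295:]=0
c=max(cv2.findContours(m,0,cv2.CHAIN_APPROX_NONE)[0],key=cv2.contourArea)
pts=[p[0] for p in c if p[0][0]>445 or (p[0][0]>405 and p[0][1]>270)]
pts=np.array([onz(ci,*p,.012)[:2] for p in pts]+[onz(ci,*p,.012)[:2] for p in [(339,208),(345,180)]])
r=least_squares(lambda q:np.hypot(*(pts-q[:2]).T)-.07,[.595,.12],loss='soft_l1',f_scale=.001); print(r.x, np.abs(r.fun).max())
"
```

```text
(480, 200) [222 238 242] [ 24  21 242]
(380, 220) [117 132 141] [ 19  43 141]
(320, 195) [85 93 95] [24 27 95]
(530, 200) [155 170 172] [ 26  25 172]
[0.59656335 0.1174108 ] 0.002488927494870591
```

Emit:
drive_tool(
  steps=[
    [[0,30,5],0],
    [[0,40,10],0],
    [[0,32,10],0],
    [[0,12,20],0],
    [[0,0,20],0],
    [[0,0,15],0],
    [[0,0,0],0],
    [[0,0,0],0],
  ],
)

```text
time: 20.28
tool_pos: [0.592, 0.1126, 0.0383]
tcp_rot: [0.107, -3.135, 0.001]
wrist_force: [0.0, 0.0, 0.1]
width: 0.755
```

```bash
python3 -c "
from h import *
to(.596,.119,.011,94)
ci,im=snap('wrist','w16.png')
"
```

```text
t20.28 pos [0.592  0.1126 0.0383] jaw axis 93.9 w 0.755 F [0.  0.  0.1] q6 -1.49
shift in present axes [-4.6  6.1 27.3]
twist -0.1 (alt 179.9) shift in turned axes [-4.6  6.1 27.3]
```

View pics/w16.png

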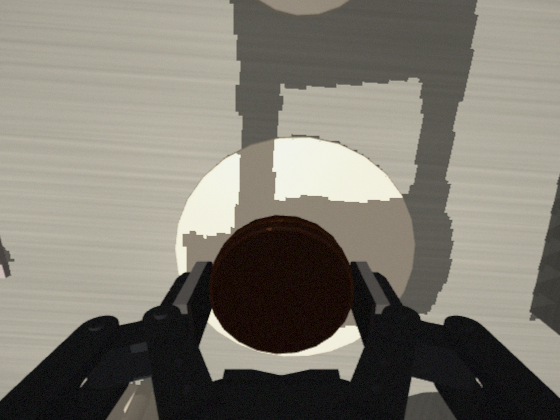

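Plate edge here: left (176,245), right (415,248), top (298,137), bottom (300,355). Using these for a final centre.

```bash
python3 -c "
from h import *
from scipy.optimize import least_squares
ci=bot.camera_info('wrist')
P=[(176,245),(415,248),(298,137),(300,355),(200,187),(388,180),(210,180)]
pts=np.array([onz(ci,*p,.012)[:2] for p in P])
r=least_squares(lambda q:np.hypot(*(pts-q[:2]).T)-q[2],[.595,.12,.07]); print(r.x,r.fun)
to(r.x[0],r.x[1],.011,94)
"
```

```text
[0.6007065  0.12255215 0.06924395] [ 0.00128154  0.00025655  0.00139102 -0.00027179 -0.00021363 -0.00060402
 -0.00183967]
t20.33 pos [0.5935 0.1128 0.0398] jaw axis 93.9 w 0.757 F [-0.2 -0.4 -0.4] q6 -1.49
shift in present axes [-7.9  9.3 28.8]
twist -0.1 (alt 179.9) shift in turned axes [-7.9  9.2 28.8]
```

Emit:
drive_tool(
  steps=[
    [[-3,4,8],0],
    [[-3,4,8],0],
    [[0,0,4],0],
    [[0,0,0],0],
    [[0,0,0],0],
    [[0,0,0],0],
  ],
)

```text
time: 20.83
tool_pos: [0.5999, 0.1223, 0.0207]
tcp_rot: [-0.108, 3.14, -0.0]
wrist_force: [-0.2, 0.2, -0.9]
width: 0.762
```

```bash
python3 -c "
from h import *
to(.598,.1205,.011,94)
ci,im=snap('wrist','w17.png')
"
```

```text
t20.83 pos [0.5999 0.1223 0.0207] jaw axis 93.9 w 0.762 F [-0.2  0.2 -0.9] q6 -1.48
shift in present axes [ 2.  -1.7  9.7]
twist -0.1 (alt 179.9) shift in turned axes [ 2.  -1.7  9.7]
```

View pics/w17.png

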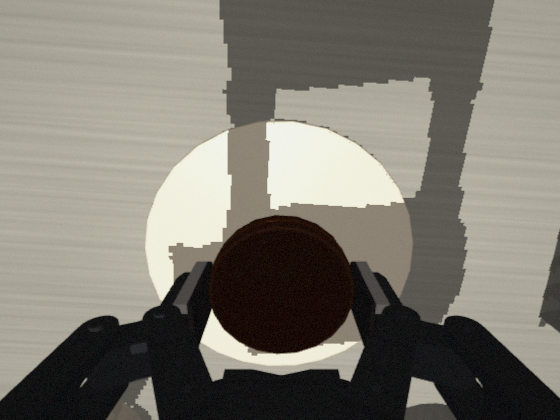

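Plate spans u 146–412 (mid 279) against the layer's mid 281. Checking the other axis numerically.

```bash
python3 -c "
from h import *
from scipy.optimize import least_squares
ci=bot.camera_info('wrist')
P=[(146,240),(412,242),(282,120),(280,365),(170,180),(386,180)]
pts=np.array([onz(ci,*p,.012)[:2] for p in P])
r=least_squares(lambda q:np.hypot(*(pts-q[:2]).T)-q[2],[.595,.12,.07]); print(r.x,r.fun.round(4))
im=cv2.imread('pics/w17.png');
z=.0207+.018
L=[(209,285),(354,285),(281,353)]
q=np.array([onz(ci,*p,z)[:2] for p in L]);
r2=least_squares(lambda q2:np.hypot(*(q-q2[:2]).T)-.033,[.6,.12]); print(r2.x,r2.fun.round(4))
to(r.x[0],r.x[1],.011,94)
"
```

```text
[0.59843893 0.12131097 0.06863156] [ 0.0004  0.0007  0.0017  0.0001 -0.0012 -0.0016]
[0.60170496 0.12294415] [-0.0006 -0.0006 -0.0001]
t20.88 pos [0.6001 0.1223 0.0209] jaw axis 93.9 w 0.754 F [0.5 0.3 0.5] q6 -1.48
shift in present axes [ 1.7 -0.9  9.9]
twist -0.1 (alt 179.9) shift in turned axes [ 1.7 -0.9  9.9]
```

Emit:
drive_tool(
  steps=[
    [[2.5,-1.2,4],0],
    [[0,0,4],0],
    [[0,0,2],0],
    [[0,0,0],0],
    [[0,0,0],0],
  ],
)

```text
time: 21.3
tool_pos: [0.5973, 0.1208, 0.0104]
tcp_rot: [0.108, -3.139, 0.0]
wrist_force: [-0.7, -1.4, -0.4]
width: 0.752
```

```bash
python3 -c "
from h import *
to(.598,.121,.0105,94)
"
```

```text
t21.30 pos [0.5973 0.1208 0.0104] jaw axis 93.9 w 0.752 F [-0.7 -1.4 -0.4] q6 -1.48
shift in present axes [-0.7  0.1 -0.1]
twist -0.1 (alt 179.9) shift in turned axes [-0.7  0.1 -0.1]
```

Emit:
drive_tool(
  steps=[
    [[0,0,0.5],0],
    [[0,0,0],0],
    [[0,0,0],0],
  ],
)

```text
time: 21.55
tool_pos: [0.5975, 0.1209, 0.0102]
tcp_rot: [-0.108, 3.14, -0.0]
wrist_force: [-0.8, -0.2, 1.3]
width: 0.757
```

Emit:
drive_tool(
  steps=[
    [[0,0,0],0],
    [[0,0,0],0],
    [[0,0,0],0],
    [[0,0,0],0],
  ],
  jaw=1,
)

```text
time: 21.88
tool_pos: [0.5975, 0.1209, 0.0101]
tcp_rot: [-0.108, 3.14, 0.0]
wrist_force: [0.1, -0.3, -0.4]
width: 0.998
```

Emit:
drive_tool(
  steps=[
    [[0,0,-10],0],
    [[0,0,-25],0],
    [[0,0,-40],0],
    [[0,0,-40],0],
    [[0,0,-30],0],
    [[0,0,0],0],
    [[0,0,0],0],
  ],
)

```text
time: 22.47
tool_pos: [0.5999, 0.1213, 0.1594]
tcp_rot: [-0.108, 3.132, 0.001]
wrist_force: [-0.6, 0.3, -0.5]
width: 0.996
```

```bash
python3 -c "
from h import *
to(.571,-.108,.16,94)
ci,im=layers('w18.png',z=.028,box=(150,100,420,400),vmax=95)
"
```

```text
t22.47 pos [0.5999 0.1213 0.1594] jaw axis 93.9 w 0.996 F [-0.6  0.3 -0.5] q6 -1.48
shift in present axes [  44.6 -226.8   -1.1]
twist -0.1 (alt 179.9) shift in turned axes [  44.8 -226.7   -1.1]
px [[277.6 198.7]] enc 598.4 121.3 d 66.3 ell [597.5 121.9] [60.  64.8]
```

View pics/w18.png

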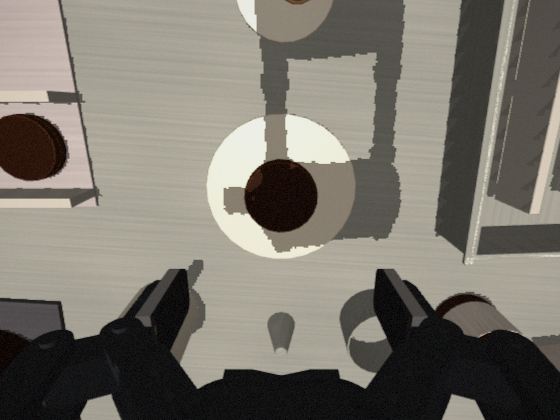

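XL lies flat on the plate, layer at (281,196), plate (281,186). Comparing in metres, also from the top camera.

```bash
python3 -c "
from h import *
from scipy.optimize import least_squares
ci=bot.camera_info('wrist')
def fit(P,z,g):
    pts=np.array([onz(ci,*p,z)[:2] for p in P]); r=least_squares(lambda q:np.hypot(*(pts-q[:2]).T)-q[2],g); print(r.x.round(4),r.fun.round(4)); return r.x
fit([(207,188),(355,185),(282,113),(281,259),(226,136),(338,137)],.012,[.6,.12,.07])
fit([(245,196),(318,196),(281,233),(258,221),(305,221),(281,159)],.028,[.6,.12,.03])
c2,im=snap('top','t2.png',(180,130,280,290),4)
"
```

```text
[0.5943 0.1213 0.0691] [-0.0006 -0.0009 -0.0001  0.0005  0.0003  0.0007]
[0.5952 0.1216 0.0324] [-0.0003 -0.0002  0.0022 -0.0011 -0.0011  0.0006]
```

View pics/t2.png

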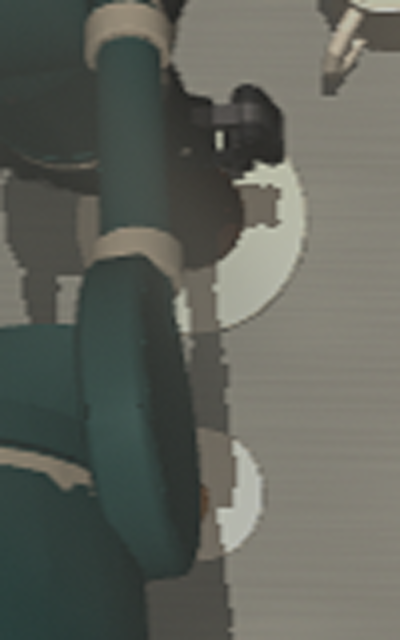

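XL centred on the plate within about 1 mm. Next: L.

Emit:
drive_tool(
  steps=[
    [[6,-30,0],0],
    [[7,-38,0],0],
    [[7,-38,0],0],
    [[7,-38,0],0],
    [[7,-38,0],0],
    [[6,-28,0],0],
    [[0,0,0],0],
    [[0,0,0],0],
  ],
)

```text
time: 23.23
tool_pos: [0.5701, -0.0926, 0.1529]
tcp_rot: [0.102, -3.136, -0.002]
wrist_force: [0.5, 0.6, 0.0]
width: 0.998
```

```bash
python3 -c "
from h import *
to(.571,-.109,.045,94)
ci,im=layers('w19.png')
"
```

```text
t23.23 pos [ 0.5701 -0.0926  0.1529] jaw axis 93.7 w 0.998 F [0.5 0.6 0. ] q6 -1.84
shift in present axes [ -0.2 -16.6 107.8]
twist -0.3 (alt 179.7) shift in turned axes [-1.000e-01 -1.660e+01  1.078e+02]
px [[506.2 243.8]] enc 599.5 123.2 d 77.0 ell [600.6 123.1] [65.7 75.9]
px [[ 83.2 199.5]] enc 583.4 -269.1 d 56.8 ell [ 582.7 -270.1] [48.4 55.3]
px [[262.4 201.5]] enc 571.1 -106.3 d 58.4 ell [ 571.4 -105.1] [48.5 55.3]
```

View pics/w19.png

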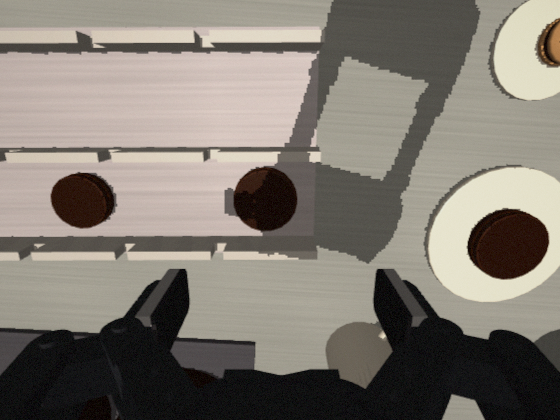

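L at about (571, −106.5). Descending to 45 mm.

Emit:
drive_tool(
  steps=[
    [[0,-7,30],0],
    [[0,-7,40],0],
    [[0,0,25],0],
    [[0,0,10],0],
    [[0,0,0],0],
    [[0,0,0],0],
    [[0,0,0],0],
  ],
)

```text
time: 23.87
tool_pos: [0.5746, -0.1049, 0.0518]
tcp_rot: [-0.109, 3.137, -0.001]
wrist_force: [0.4, 0.1, 0.2]
width: 1.0
```

```bash
python3 -c "
from h import *
to(.571,-.1065,.002,94)
ci,im=layers('w20.png')
"
```

```text
t23.87 pos [ 0.5746 -0.1049  0.0518] jaw axis 94.0 w 1.000 F [0.4 0.1 0.2] q6 -1.86
shift in present axes [ 3.9 -1.3 49.8]
twist -0.0 (alt 180.0) shift in turned axes [ 3.9 -1.3 49.8]
px [[ 22.8 235.7]] enc 582.7 -264.0 d 56.2 ell [ 582.1 -257.7] [31.9 55.1]
px [[277.3 239. ]] enc 570.8 -106.5 d 59.8 ell [ 570.6 -106.6] [55.8 58.6]
```

View pics/w20.png

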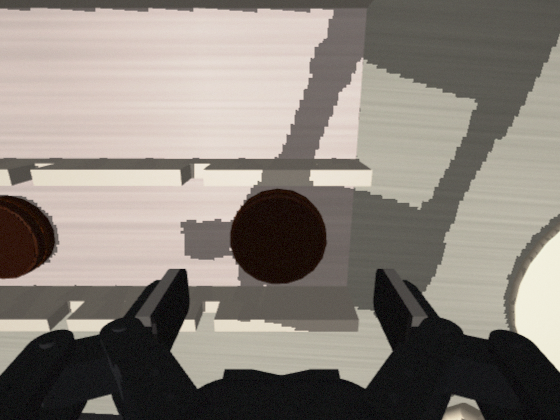

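Emit:
drive_tool(
  steps=[
    [[2,-0.8,20],0],
    [[1,-0.5,18],0],
    [[0,0,10],0],
    [[0,0,0],0],
    [[0,0,0],0],
    [[0,0,0],0],
  ],
)

```text
time: 24.42
tool_pos: [0.5713, -0.107, 0.0035]
tcp_rot: [-0.108, 3.137, -0.001]
wrist_force: [0.6, -0.4, 0.7]
width: 1.003
```

```bash
python3 -c "
from h import *
to(.5707,-.1065,.0035,94)
"
```

```text
t24.42 pos [ 0.5713 -0.107   0.0035] jaw axis 93.9 w 1.003 F [ 0.6 -0.4  0.7] q6 -1.87
shift in present axes [0.6 0.6 0. ]
twist -0.1 (alt 179.9) shift in turned axes [0.6 0.6 0. ]
```

Emit:
drive_tool(
  steps=[
    [[0.5,0.5,0],0],
    [[0,0,0],0],
    [[0,0,0],0],
    [[0,0,0],0],
    [[0,0,0],0],
    [[0,0,0],0],
    [[0,0,0],0],
  ],
  jaw=0.5,
  force=30,
)

```text
time: 25.0
tool_pos: [0.5704, -0.1065, 0.0034]
tcp_rot: [-0.108, 3.138, -0.001]
wrist_force: [-1.6, 1.4, 6.3]
width: 0.662
```

Emit:
drive_tool(
  steps=[
    [[0,0,-4],0],
    [[0,0,-10],0],
    [[0,0,-20],0],
    [[0,0,-30],0],
    [[0,0,-30],0],
    [[0,0,-10],0],
    [[0,0,0],0],
    [[0,0,0],0],
  ],
)

```text
time: 25.67
tool_pos: [0.5697, -0.1064, 0.1066]
tcp_rot: [-0.108, 3.138, -0.001]
wrist_force: [-0.7, 0.5, -1.1]
width: 0.66
```

```bash
python3 -c "
from h import *
to(.5975,.121,.1,94)
s=bot.read_state()
ci,im=layers('w21.png',z=s['tool_pos'][2]+.0165,box=(150,150,420,400),vmax=95)
"
```

```text
t25.67 pos [ 0.5697 -0.1064  0.1066] jaw axis 93.9 w 0.660 F [-0.7  0.5 -1.1] q6 -1.87
shift in present axes [-43.3 225.    6.5]
twist -0.1 (alt 179.9) shift in turned axes [-43.6 224.9   6.5]
px [[280.1 288.9]] enc 569.3 -105.9 d 61.5 ell [ 569.3 -106.1] [56.3 60.3]
```

View pics/w21.png

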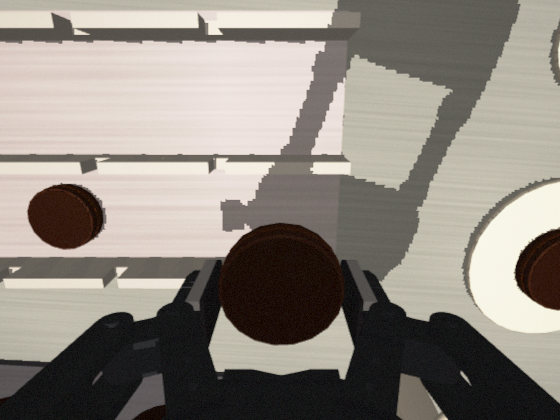

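L is gripped centrally and level. To the plate.

Emit:
drive_tool(
  steps=[
    [[-7,36,0],0],
    [[-7,38,0],0],
    [[-7,38,0],0],
    [[-7,38,0],0],
    [[-7,38,0],0],
    [[-8,35,5],0],
    [[0,0,0],0],
    [[0,0,0],0],
  ],
)

```text
time: 26.38
tool_pos: [0.5949, 0.1207, 0.0979]
tcp_rot: [0.114, -3.134, 0.001]
wrist_force: [-0.2, -1.1, -1.0]
width: 0.667
```

```bash
python3 -c "
from h import *
to(.5975,.121,.05,94)
"
```

```text
t26.38 pos [0.5949 0.1207 0.0979] jaw axis 94.2 w 0.667 F [-0.2 -1.1 -1. ] q6 -1.48
shift in present axes [-2.8  0.1 47.9]
twist 0.2 (alt -179.8) shift in turned axes [-2.8  0.1 47.9]
```

Emit:
drive_tool(
  steps=[
    [[-1,0,20],0],
    [[0,0,18],0],
    [[0,0,10],0],
    [[0,0,0],0],
    [[0,0,0],0],
    [[0,0,0],0],
    [[0,0,0],0],
  ],
)

```text
time: 26.97
tool_pos: [0.599, 0.1188, 0.0542]
tcp_rot: [-0.107, 3.138, 0.0]
wrist_force: [0.5, 0.3, -0.4]
width: 0.657
```

```bash
python3 -c "
from h import *
to(.5975,.121,.0285,94)
ci,im=snap('wrist','w22.png')
"
```

```text
t26.97 pos [0.599  0.1188 0.0542] jaw axis 93.9 w 0.657 F [ 0.5  0.3 -0.4] q6 -1.48
shift in present axes [ 1.4  2.3 25.7]
twist -0.1 (alt 179.9) shift in turned axes [ 1.4  2.3 25.7]
```

View pics/w22.png

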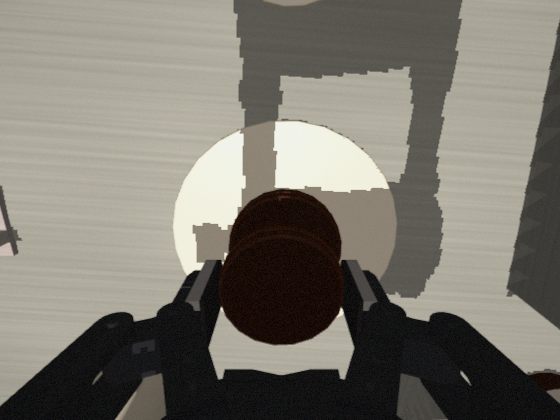

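XL below sits at u≈285 against 281 for L, so shift about +2 mm in y, matching the reading.

Emit:
drive_tool(
  steps=[
    [[1,2.2,10],0],
    [[0,0,9],0],
    [[0,0,4],0],
    [[0,0,0],0],
    [[0,0,0],0],
    [[0,0,0],0],
  ],
)

```text
time: 27.52
tool_pos: [0.5969, 0.1213, 0.0299]
tcp_rot: [0.108, -3.139, 0.0]
wrist_force: [-0.6, 0.5, 0.0]
width: 0.662
```

```bash
python3 -c "
from h import *
to(.5975,.121,.028,94)
"
```

```text
t27.52 pos [0.5969 0.1213 0.0299] jaw axis 93.9 w 0.662 F [-0.6  0.5  0. ] q6 -1.48
shift in present axes [-0.6 -0.4  1.9]
twist -0.1 (alt 179.9) shift in turned axes [-0.6 -0.4  1.9]
```

Emit:
drive_tool(
  steps=[
    [[-0.5,0,1.5],0],
    [[0,0,0.5],0],
    [[0,0,0],0],
    [[0,0,0],0],
  ],
)

```text
time: 27.85
tool_pos: [0.5975, 0.1213, 0.0282]
tcp_rot: [-0.108, 3.139, 0.0]
wrist_force: [0.1, 0.1, -0.1]
width: 0.666
```

Emit:
drive_tool(
  steps=[
    [[0,0,0],0],
    [[0,0,0],0],
    [[0,0,0],0],
    [[0,0,0],0],
  ],
  jaw=0.95,
)

```text
time: 28.18
tool_pos: [0.5975, 0.1213, 0.0282]
tcp_rot: [-0.108, 3.139, 0.0]
wrist_force: [0.3, 0.2, -0.6]
width: 0.95
```

Emit:
drive_tool(
  steps=[
    [[0,0,-10],0],
    [[0,0,-25],0],
    [[0,0,-40],0],
    [[0,0,-40],0],
    [[0,0,-15],0],
    [[0,0,0],0],
    [[0,0,0],0],
  ],
)

```text
time: 28.77
tool_pos: [0.5987, 0.1215, 0.1607]
tcp_rot: [-0.108, 3.135, 0.001]
wrist_force: [0.3, -0.1, -0.4]
width: 0.95
```

```bash
python3 -c "
from h import *
to(.582,-.271,.16,94)
ci,im=snap('wrist','w23.png')
"
```

```text
t28.77 pos [0.5987 0.1215 0.1607] jaw axis 93.9 w 0.950 F [ 0.3 -0.1 -0.4] q6 -1.48
shift in present axes [ 4.360e+01 -3.904e+02  3.000e-01]
twist -0.1 (alt 179.9) shift in turned axes [ 4.400e+01 -3.904e+02  3.000e-01]
```

View pics/w23.png

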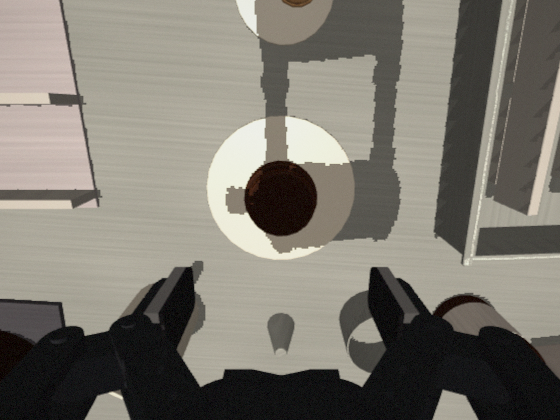

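L is on the stack with no visible offset. Next: M.

Emit:
drive_tool(
  steps=[
    [[4,-33,0],0],
    [[4,-38,0],0],
    [[4,-38,0],0],
    [[4,-38,0],0],
    [[4,-38,0],0],
    [[4,-38,0],0],
    [[4,-38,0],0],
    [[4,-38,0],0],
  ],
)

```text
time: 29.48
tool_pos: [0.5839, -0.1804, 0.1554]
tcp_rot: [0.108, -3.135, -0.003]
wrist_force: [1.1, 0.1, -0.1]
width: 0.948
```

Emit:
drive_tool(
  steps=[
    [[4,-38,0],0],
    [[4,-30,10],0],
    [[4,-20,20],0],
    [[0,0,20],0],
    [[0,0,0],0],
    [[0,0,0],0],
  ],
)

```text
time: 29.98
tool_pos: [0.5772, -0.2666, 0.1043]
tcp_rot: [0.106, -3.133, -0.006]
wrist_force: [-0.5, 0.5, 0.5]
width: 0.953
```

```bash
python3 -c "
from h import *
to(.582,-.271,.045,94)
ci,im=layers('w24.png')
im=cv2.imread('pics/w23.png')[100:270,195:370]; cv2.imwrite('pics/w23c.png',cv2.resize(cv2.convertScaleAbs(im,alpha=2.5),None,fx=3.5,fy=3.5))
"
```

```text
t29.98 pos [ 0.5772 -0.2666  0.1043] jaw axis 93.9 w 0.953 F [-0.5  0.5  0.5] q6 -2.11
shift in present axes [-4.9 -5.  59.3]
twist -0.1 (alt 179.9) shift in turned axes [-4.9 -5.  59.3]
px [[265.5 225.1]] enc 582.9 -273.4 d 51.3 ell [ 582.1 -272. ] [42.5 49.3]
```

View pics/w24.png

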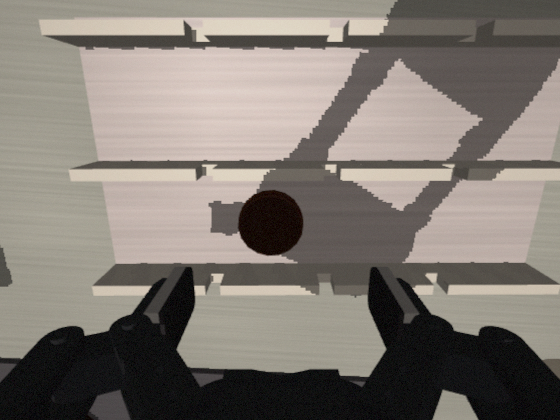

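View pics/w23c.png

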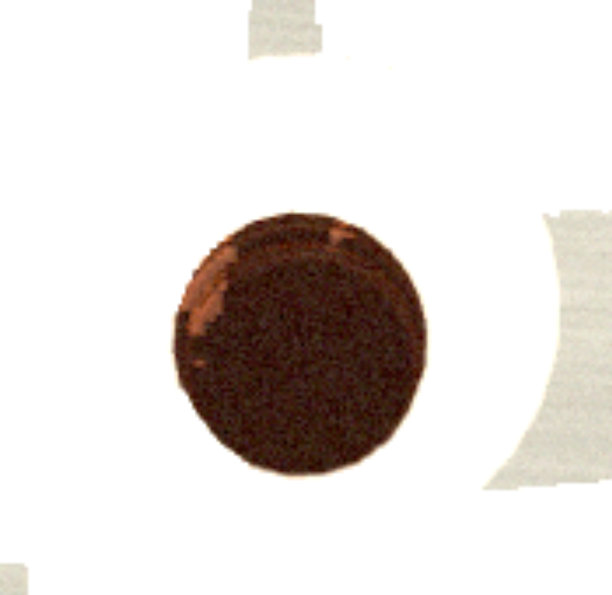

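The brightened view shows L concentric on XL. Descending on M at about (582.5, −272.5).

Emit:
drive_tool(
  steps=[
    [[-3,-3,20],0],
    [[-2,-2,20],0],
    [[0,0,15],0],
    [[0,0,0],0],
    [[0,0,0],0],
    [[0,0,0],0],
    [[0,0,0],0],
  ],
)

```text
time: 30.62
tool_pos: [0.5869, -0.2726, 0.0552]
tcp_rot: [-0.109, 3.137, -0.002]
wrist_force: [0.4, -0.9, 1.1]
width: 0.949
```

```bash
python3 -c "
from h import *
to(.5825,-.2725,.005,94)
ci,im=layers('w25.png')
"
```

```text
t30.62 pos [ 0.5869 -0.2726  0.0552] jaw axis 94.0 w 0.949 F [ 0.4 -0.9  1.1] q6 -2.11
shift in present axes [ 4.5  0.5 50.2]
twist -0.0 (alt 180.0) shift in turned axes [ 4.5  0.5 50.2]
px [[278.9 237.9]] enc 582.7 -273.5 d 52.0 ell [ 582.4 -273.5] [46.9 51.1]
```

View pics/w25.png

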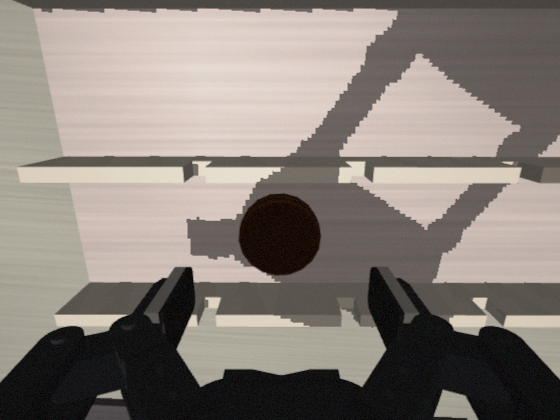

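Emit:
drive_tool(
  steps=[
    [[2,-0.2,20],0],
    [[1.5,-0.3,18],0],
    [[0,0,11],0],
    [[0,0,0],0],
    [[0,0,0],0],
    [[0,0,0],0],
  ],
)

```text
time: 31.17
tool_pos: [0.5829, -0.2736, 0.0052]
tcp_rot: [-0.108, 3.138, -0.001]
wrist_force: [-0.2, 1.5, 0.7]
width: 0.95
```

```bash
python3 -c "
from h import *
to(.5825,-.2735,.0045,94)
"
```

```text
t31.17 pos [ 0.5829 -0.2736  0.0052] jaw axis 93.9 w 0.950 F [-0.2  1.5  0.7] q6 -2.12
shift in present axes [0.4 0.2 0.7]
twist -0.1 (alt 179.9) shift in turned axes [0.4 0.2 0.7]
```

Emit:
drive_tool(
  steps=[
    [[0,0,0],0],
    [[0,0,0],0],
    [[0,0,0],0],
    [[0,0,0],0],
    [[0,0,0],0],
    [[0,0,0],0],
    [[0,0,0],0],
  ],
  jaw=0.4,
  force=30,
)

```text
time: 31.75
tool_pos: [0.5829, -0.2737, 0.0054]
tcp_rot: [-0.108, 3.138, -0.002]
wrist_force: [0.2, 1.2, 6.0]
width: 0.569
```

Emit:
drive_tool(
  steps=[
    [[0,0,-4],0],
    [[0,0,-10],0],
    [[0,0,-20],0],
    [[0,0,-30],0],
    [[0,0,-30],0],
    [[0,0,-10],0],
    [[0,0,0],0],
    [[0,0,0],0],
  ],
)

```text
time: 32.42
tool_pos: [0.5822, -0.2733, 0.1086]
tcp_rot: [-0.108, 3.139, -0.001]
wrist_force: [-0.2, -0.3, -0.5]
width: 0.567
```

```bash
python3 -c "
from h import *
to(.5975,.121,.1,94)
s=bot.read_state()
ci,im=layers('w26.png',z=s['tool_pos'][2]+.015,box=(150,150,420,400),vmax=95)
"
```

```text
t32.42 pos [ 0.5822 -0.2733  0.1086] jaw axis 93.9 w 0.567 F [-0.2 -0.3 -0.5] q6 -2.12
shift in present axes [-42.3 392.3   8.4]
twist -0.1 (alt 179.9) shift in turned axes [-42.8 392.3   8.4]
px [[280.5 285.2]] enc 581.0 -273.2 d 53.6 ell [ 580.8 -273. ] [47.6 52.5]
```

View pics/w26.png

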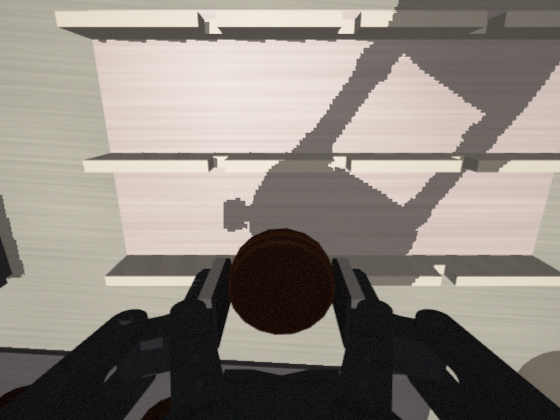

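M held level and centred (49 mm). To the plate at z≈110 mm.

Emit:
drive_tool(
  steps=[
    [[-4,30,-3],0],
    [[-4,38,0],0],
    [[-4,38,0],0],
    [[-4,38,0],0],
    [[-4,38,0],0],
    [[-4,38,0],0],
    [[-4,38,0],0],
    [[-4,38,0],0],
  ],
)

```text
time: 33.13
tool_pos: [0.5912, 0.0261, 0.1082]
tcp_rot: [0.107, -3.135, -0.0]
wrist_force: [0.6, -0.8, 0.0]
width: 0.569
```

Emit:
drive_tool(
  steps=[
    [[-4,38,0],0],
    [[-4,30,0],0],
    [[-3,26,0],0],
    [[0,0,10],0],
    [[0,0,10],0],
    [[0,0,0],0],
    [[0,0,0],0],
  ],
)

```text
time: 33.72
tool_pos: [0.5958, 0.1175, 0.0881]
tcp_rot: [0.106, -3.134, 0.002]
wrist_force: [-0.4, -0.0, -0.1]
width: 0.57
```

```bash
python3 -c "
from h import *
to(.5975,.121,.07,94)
ci,im=snap('wrist','w27.png')
"
```

```text
t33.72 pos [0.5958 0.1175 0.0881] jaw axis 93.9 w 0.570 F [-0.4 -0.  -0.1] q6 -1.48
shift in present axes [-2.   3.4 18.1]
twist -0.1 (alt 179.9) shift in turned axes [-2.   3.4 18.1]
```

View pics/w27.png

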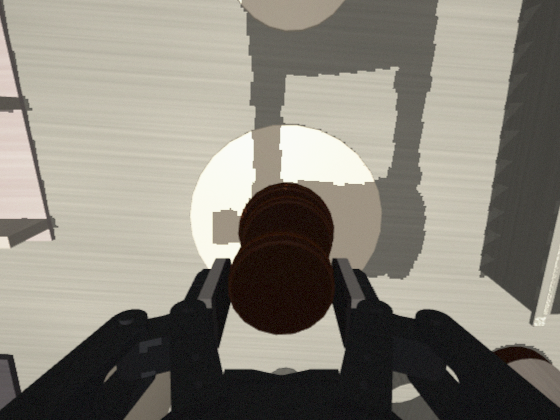

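Emit:
drive_tool(
  steps=[
    [[0,3,15],0],
    [[0,0,12],0],
    [[0,0,8],0],
    [[0,0,0],0],
    [[0,0,0],0],
    [[0,0,0],0],
    [[0,0,0],0],
  ],
)

```text
time: 34.35
tool_pos: [0.5985, 0.1218, 0.0569]
tcp_rot: [-0.108, 3.138, 0.0]
wrist_force: [1.2, 0.6, -0.4]
width: 0.572
```

```bash
python3 -c "
from h import *
to(.5972,.1212,.046,94)
ci,im=snap('wrist','w28.png',(130,100,430,400),2)
"
```

```text
t34.35 pos [0.5985 0.1218 0.0569] jaw axis 93.9 w 0.572 F [ 1.2  0.6 -0.4] q6 -1.48
shift in present axes [ 1.4 -0.5 10.9]
twist -0.1 (alt 179.9) shift in turned axes [ 1.4 -0.5 10.9]
```

View pics/w28.png

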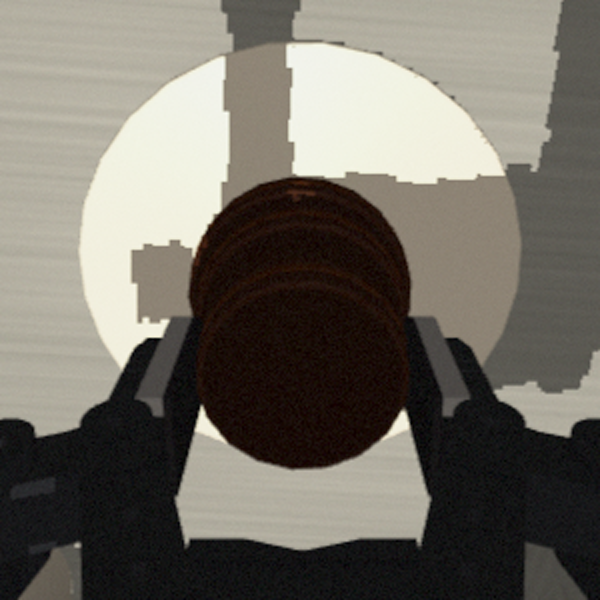

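Aligned sideways (300 against 302 in the doubled crop). Lowering the last 11 mm.

Emit:
drive_tool(
  steps=[
    [[0.8,-0.5,5],0],
    [[0,0,4],0],
    [[0,0,1.5],0],
    [[0,0,0],0],
    [[0,0,0],0],
    [[0,0,0],0],
  ],
)

```text
time: 34.9
tool_pos: [0.597, 0.1213, 0.0455]
tcp_rot: [0.108, -3.14, 0.0]
wrist_force: [-0.3, -0.3, 0.4]
width: 0.568
```

```bash
python3 -c "
from h import *
to(.5972,.1212,.046,94)
"
```

```text
t34.90 pos [0.597  0.1213 0.0455] jaw axis 93.9 w 0.568 F [-0.3 -0.3  0.4] q6 -1.48
shift in present axes [-0.2 -0.1 -0.5]
twist -0.1 (alt 179.9) shift in turned axes [-0.2 -0.1 -0.5]
```

Emit:
drive_tool(
  steps=[
    [[0,0,0],0],
    [[0,0,0],0],
    [[0,0,0],0],
    [[0,0,0],0],
    [[0,0,0],0],
  ],
  jaw=0.85,
)

```text
time: 35.32
tool_pos: [0.5971, 0.1213, 0.0455]
tcp_rot: [0.108, -3.14, 0.0]
wrist_force: [-0.0, 0.7, -0.3]
width: 0.846
```

Emit:
drive_tool(
  steps=[
    [[0,0,-10],0],
    [[0,0,-25],0],
    [[0,0,-40],0],
    [[0,0,-30],0],
    [[0,0,0],0],
    [[0,0,0],0],
  ],
)

```text
time: 35.82
tool_pos: [0.5996, 0.1217, 0.1548]
tcp_rot: [-0.108, 3.133, 0.001]
wrist_force: [-0.4, 0.1, -0.6]
width: 0.851
```

```bash
python3 -c "
from h import *
to(.4265,.1195,.15,94)
ci,im=snap('wrist','w29.png',(130,0,430,300),2)
"
```

```text
t35.82 pos [0.5996 0.1217 0.1548] jaw axis 93.9 w 0.851 F [-0.4  0.1 -0.6] q6 -1.48
shift in present axes [172.9   9.7   3.6]
twist -0.1 (alt 179.9) shift in turned axes [172.9   9.9   3.6]
```

View pics/w29.png

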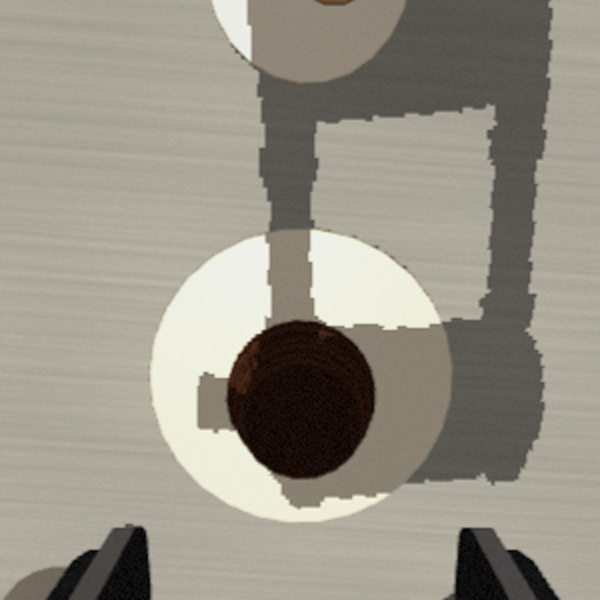

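Three layers stacked concentrically on the plate. Now the macaron.

Emit:
drive_tool(
  steps=[
    [[25,2,0],0],
    [[35,2,0],0],
    [[38,2,0],0],
    [[38,2,0],0],
    [[28,2,0],0],
    [[8,0,0],0],
    [[0,0,0],0],
    [[0,0,0],0],
  ],
  jaw=0.75,
)

```text
time: 36.53
tool_pos: [0.4249, 0.1194, 0.1501]
tcp_rot: [-0.108, 3.14, -0.0]
wrist_force: [0.7, 0.5, 0.2]
width: 0.748
```

```bash
cat > mac.py <<'E'
from h import *
import sys
to(.4258,.1200,.012,94)
ci,im=snap('wrist',sys.argv[1]); hsv=cv2.cvtColor(im,cv2.COLOR_BGR2HSV)
m=((hsv[:,:,1]>110)&(hsv[:,:,0]<22)&(hsv[:,:,2]>90)).astype(np.uint8)*255; m[330:]=0
for c in cv2.findContours(m,0,cv2.CHAIN_APPROX_NONE)[0]:
    if cv2.contourArea(c)<200: continue
    pts=np.array([onz(ci,*p[0],.022)[:2] for p in c],np.float32)*1000
    e=cv2.fitEllipse(pts); print(c.mean(0),np.round(e[0],1),np.round(e[1],1),cv2.minEnclosingCircle(pts))
E
python3 mac.py w30.png
```

```text
t36.53 pos [0.4249 0.1194 0.1501] jaw axis 94.0 w 0.748 F [0.7 0.5 0.2] q6 -1.42
shift in present axes [ -0.9   0.5 138.1]
twist -0.0 (alt 180.0) shift in turned axes [ -1.    0.5 138.1]
[[283.81415929 201.84955752]] [426.8 122.4] [33.8 36.9] ((426.72052001953125, 122.23558044433594), 18.702503204345703)
[[33.21311475 61.95081967]] [326.9 -79.9] [20. 66.] ((327.3476257324219, -79.95878601074219), 29.072004318237305)
```

View pics/w30.png

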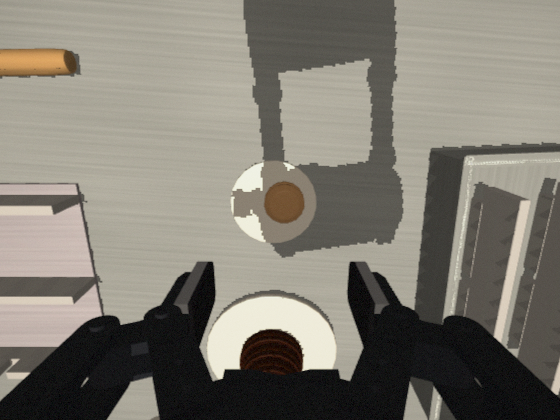

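Macaron at pixel (284,202), i.e. (426.7, 122.3) mm, 36 mm across as it should be. Descending.

Emit:
drive_tool(
  steps=[
    [[-1,2,25],0],
    [[0,0,35],0],
    [[0,0,25],0],
    [[0,0,10],0],
    [[0,0,0],0],
    [[0,0,0],0],
    [[0,0,0],0],
  ],
)

```text
time: 37.17
tool_pos: [0.4277, 0.1218, 0.057]
tcp_rot: [-0.107, 3.137, 0.001]
wrist_force: [0.6, 0.4, -0.1]
width: 0.749
```

```bash
python3 mac.py w31.png
```

```text
t37.17 pos [0.4277 0.1218 0.057 ] jaw axis 93.9 w 0.749 F [ 0.6  0.4 -0.1] q6 -1.42
shift in present axes [ 2.1 -1.7 45. ]
twist -0.1 (alt 179.9) shift in turned axes [ 2.1 -1.7 45. ]
[[281.48214286 239.41666667]] [426.5 122.4] [34.6 38.5] ((426.3213195800781, 122.36883544921875), 19.42813491821289)
```

View pics/w31.png

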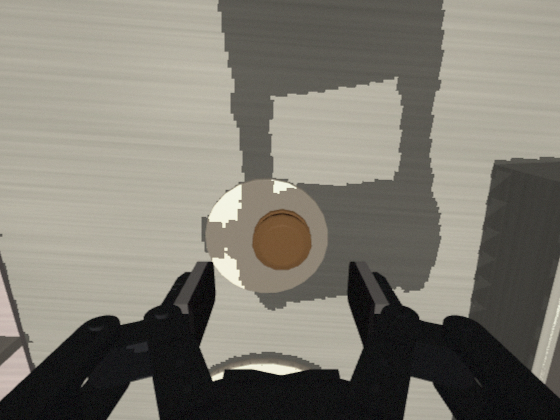

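Centred (u≈282 against finger midline 281).

Emit:
drive_tool(
  steps=[
    [[0.5,0.3,18],0],
    [[0,0,15],0],
    [[0,0,9],0],
    [[0,0,0],0],
    [[0,0,0],0],
    [[0,0,0],0],
  ],
)

```text
time: 37.72
tool_pos: [0.4262, 0.122, 0.0147]
tcp_rot: [-0.108, 3.138, 0.001]
wrist_force: [0.5, 0.6, 0.3]
width: 0.751
```

```bash
python3 -c "
from h import *
to(.4265,.1222,.012,94)"
```

```text
t37.72 pos [0.4262 0.122  0.0147] jaw axis 93.9 w 0.751 F [0.5 0.6 0.3] q6 -1.42
shift in present axes [-0.3  0.1  2.7]
twist -0.1 (alt 179.9) shift in turned axes [-0.3  0.1  2.7]
```

Emit:
drive_tool(
  steps=[
    [[0,0,2.5],0],
    [[0,0,0],0],
    [[0,0,0],0],
  ],
)

```text
time: 37.97
tool_pos: [0.4255, 0.1218, 0.0115]
tcp_rot: [-0.108, 3.139, 0.0]
wrist_force: [-0.2, -0.0, -0.2]
width: 0.751
```

Emit:
drive_tool(
  steps=[
    [[0,0,0],0],
    [[0,0,0],0],
    [[0,0,0],0],
    [[0,0,0],0],
    [[0,0,0],0],
    [[0,0,0],0],
    [[0,0,0],0],
  ],
  jaw=0.25,
  force=25,
)

```text
time: 38.55
tool_pos: [0.4254, 0.1218, 0.0114]
tcp_rot: [-0.108, 3.139, 0.0]
wrist_force: [-1.3, -0.4, 5.4]
width: 0.408
```

Emit:
drive_tool(
  steps=[
    [[0,0,-4],0],
    [[0,0,-15],0],
    [[0,0,-30],0],
    [[0,0,-35],0],
    [[0,0,-30],0],
    [[0,0,-6],0],
    [[0,0,0],0],
    [[0,0,0],0],
  ],
)

```text
time: 39.22
tool_pos: [0.4248, 0.1217, 0.1307]
tcp_rot: [0.108, -3.14, -0.0]
wrist_force: [0.3, 0.5, -0.8]
width: 0.409
```

```bash
python3 -c "
from h import *
to(.5972,.1213,.13,94)
ci,im=snap('wrist','w32.png')"
```

```text
t39.22 pos [0.4248 0.1217 0.1307] jaw axis 93.9 w 0.409 F [ 0.3  0.5 -0.8] q6 -1.42
shift in present axes [-171.9  -12.2    0.7]
twist -0.1 (alt 179.9) shift in turned axes [-171.9  -12.4    0.7]
```

View pics/w32.png

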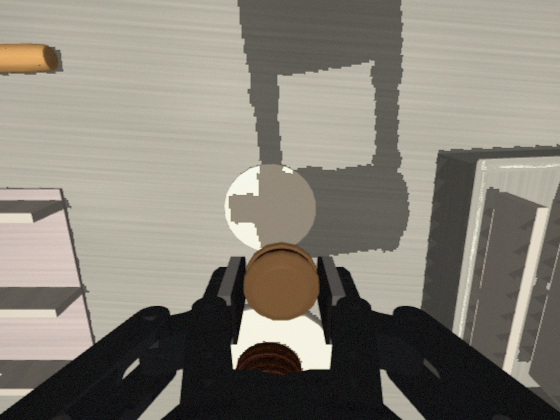

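Macaron held level. Over to the stack at z≈130 mm.

Emit:
drive_tool(
  steps=[
    [[-25,-2,0],0],
    [[-35,-2,0],0],
    [[-38,-3,0],0],
    [[-38,-3,0],0],
    [[-26,-2,0],0],
    [[-8,0,15],0],
    [[0,0,20],0],
    [[0,0,0],0],
  ],
)

```text
time: 39.93
tool_pos: [0.5913, 0.1205, 0.0889]
tcp_rot: [0.107, -3.128, 0.002]
wrist_force: [-0.8, 0.9, -2.3]
width: 0.409
```

Emit:
drive_tool(
  steps=[
    [[0,0,8],0],
    [[0,0,0],0],
    [[0,0,0],0],
    [[0,0,0],0],
  ],
)

```text
time: 40.27
tool_pos: [0.5956, 0.1216, 0.0887]
tcp_rot: [-0.108, 3.139, 0.0]
wrist_force: [0.3, 0.2, -0.3]
width: 0.408
```

```bash
python3 -c "
from h import *
to(.5962,.1213,.064,94)
ci,im=snap('wrist','w33.png',(130,100,430,400),2)"
```

```text
t40.27 pos [0.5956 0.1216 0.0887] jaw axis 93.9 w 0.408 F [ 0.3  0.2 -0.3] q6 -1.48
shift in present axes [-0.5 -0.4 24.7]
twist -0.1 (alt 179.9) shift in turned axes [-0.5 -0.4 24.7]
```

View pics/w33.png

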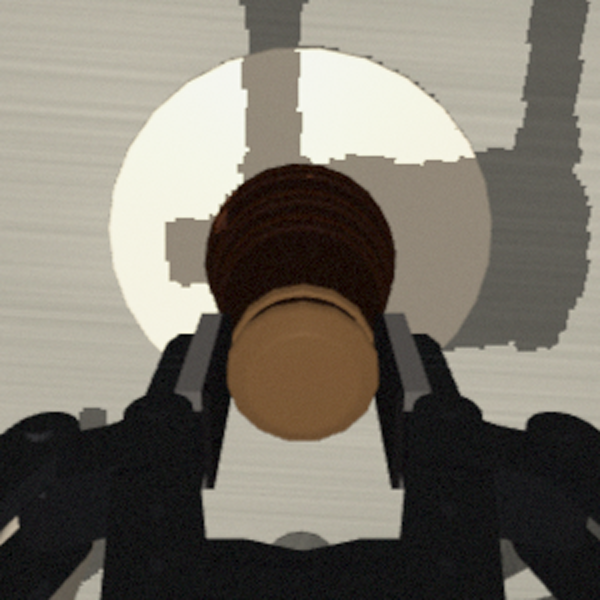

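Macaron centreline (303) matches the stack (300). Lowering onto the top.

Emit:
drive_tool(
  steps=[
    [[-0.3,-0.3,10],0],
    [[0,0,9],0],
    [[0,0,4],0],
    [[0,0,0],0],
    [[0,0,0],0],
    [[0,0,0],0],
  ],
)

```text
time: 40.82
tool_pos: [0.5956, 0.1212, 0.0647]
tcp_rot: [0.108, -3.139, 0.0]
wrist_force: [-0.6, 1.2, -0.3]
width: 0.409
```

```bash
python3 -c "
from h import *
to(.5962,.1213,.0637,94)"
```

```text
t40.82 pos [0.5956 0.1212 0.0647] jaw axis 93.9 w 0.409 F [-0.6  1.2 -0.3] q6 -1.48
shift in present axes [-0.6  0.1  1. ]
twist -0.1 (alt 179.9) shift in turned axes [-0.6  0.1  1. ]
```

Emit:
drive_tool(
  steps=[
    [[-0.5,0,1],0],
    [[0,0,0],0],
    [[0,0,0],0],
  ],
)

```text
time: 41.07
tool_pos: [0.5964, 0.1212, 0.064]
tcp_rot: [0.108, -3.14, 0.0]
wrist_force: [-1.5, -0.6, -0.3]
width: 0.408
```

Emit:
drive_tool(
  steps=[
    [[0,0,0],0],
    [[0,0,0],0],
    [[0,0,0],0],
    [[0,0,0],0],
    [[0,0,0],0],
  ],
  jaw=0.75,
)

```text
time: 41.48
tool_pos: [0.5964, 0.1212, 0.0642]
tcp_rot: [-0.108, 3.14, 0.0]
wrist_force: [-0.8, -0.2, -0.2]
width: 0.751
```

Emit:
drive_tool(
  steps=[
    [[0,0,-10],0],
    [[0,0,-25],0],
    [[0,0,-40],0],
    [[0,0,-40],0],
    [[0,0,-20],0],
    [[0,0,0],0],
    [[0,0,0],0],
  ],
)

```text
time: 42.07
tool_pos: [0.5979, 0.1215, 0.2022]
tcp_rot: [-0.108, 3.135, 0.001]
wrist_force: [0.1, 0.1, -0.7]
width: 0.749
```

Emit:
drive_tool(
  steps=[
    [[0,-35,-10],0],
    [[0,-38,-10],0],
    [[0,-38,0],0],
    [[0,-38,0],0],
    [[0,-38,0],0],
    [[0,-35,0],0],
    [[0,0,0],0],
    [[0,0,0],0],
  ],
)

```text
time: 42.73
tool_pos: [0.6102, -0.102, 0.2168]
tcp_rot: [0.102, -3.136, -0.002]
wrist_force: [-0.7, 1.2, 0.1]
width: 0.753
```

```bash
python3 -c "
from h import *
to(.5962,.1213,.0637,94)
snap('top','t3.png')
snap('side','s3.png',(120,80,420,330),2.6)"
```

```text
t42.73 pos [ 0.6102 -0.102   0.2168] jaw axis 93.7 w 0.753 F [-0.7  1.2  0.1] q6 -1.84
shift in present axes [ -1.1 223.5 153.3]
twist -0.3 (alt 179.7) shift in turned axes [ -2.2 223.5 153.3]
```

View pics/t3.png

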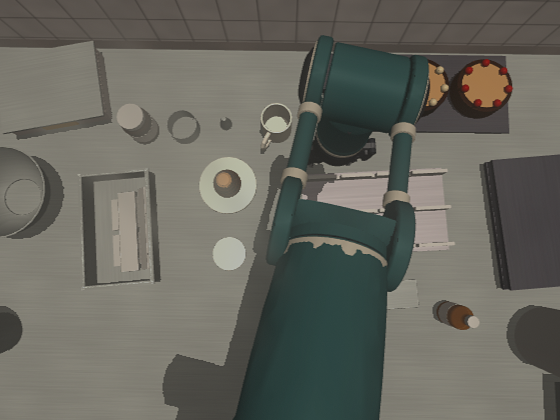

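View pics/s3.png

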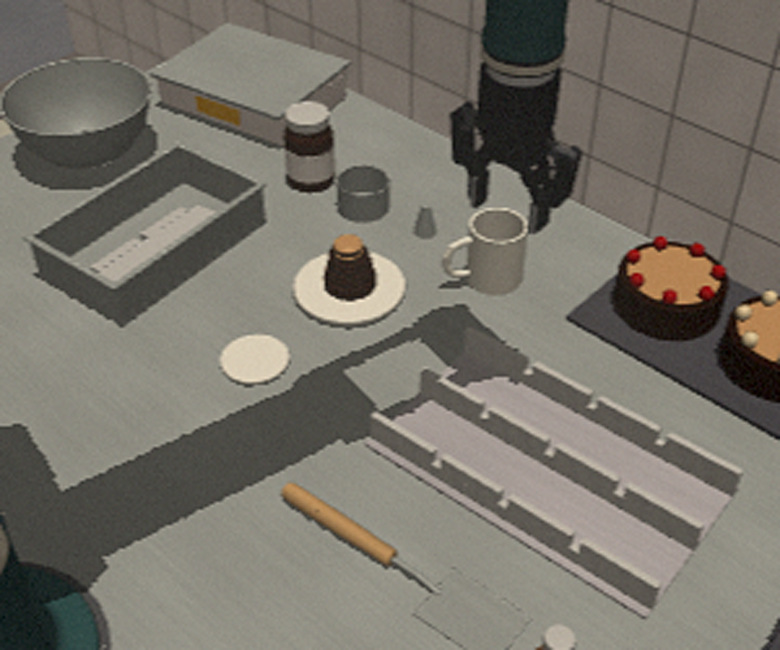

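The pan was knocked a few centimetres aside, from about u 92–165 to 80–155. Both dividers toppled inside it but lie wholly within. I'll check the stack and pan numerically before handing in.

```bash
python3 -c "
from h import *
ci=bot.camera_info('top'); im=cv2.imread('pics/t3.png'); hsv=cv2.cvtColor(im,cv2.COLOR_BGR2HSV)
def f(mask,z,n):
    c=max(cv2.findContours(mask,0,cv2.CHAIN_APPROX_NONE)[0],key=cv2.contourArea)
    pts=np.array([onz(ci,*p[0],z)[:2] for p in c],np.float32)*1000; (x,y),r=cv2.minEnclosingCircle(pts); e=cv2.fitEllipse(pts); print(n,round(x,1),round(y,1),round(2*r,1),np.round(e[0],1))
def box(c,x0,y0,x1,y1):
    m=np.zeros(im.shape[:2],np.uint8); m[y0:y1,x0:x1]=c[y0:y1,x0:x1]*255; return m
f(box(im[:,:,1]>118,195,150,262,220),.012,'plate')
f(box(im[:,:,2]<75,205,160,252,212),.044,'layers')
f(box((hsv[:,:,1]>70)&(im[:,:,2]>100),205,160,252,212),.080,'mac')
cv2.imwrite('pics/t3c.png',cv2.resize(im[160:295,70:265],None,fx=4,fy=4,interpolation=cv2.INTER_CUBIC))
"
```

```text
plate 595.6 122.1 231.9 [596.  119.7]Traceback (most recent call last):
  File "<string>", line 10, in <module>
    f(box(im[:,:,2]<75,205,160,252,212),.044,'layers')
    ~^^^^^^^^^^^^^^^^^^^^^^^^^^^^^^^^^^^^^^^^^^^^^^^^^
  File "<string>", line 6, in f
    pts=np.array([onz(ci,*p[0],z)[:2] for p in c],np.float32)*1000; (x,y),r=cv2.minEnclosingCircle(pts); e=cv2.fitEllipse(pts); print(n,round(x,1),round(y,1),round(2*r,1),np.round(e[0],1))
                                                                                                           ~~~~~~~~~~~~~~^^^^^
cv2.error: OpenCV(4.12.0) /io/opencv/modules/imgproc/src/shapedescr.cpp:361: error: (-201:Incorrect size of input array) There should be at least 5 points to fit the ellipse in function 'fitEllipseNoDirect'
```

```bash
python3 -c "
from h import *
ci=bot.camera_info('top'); im=cv2.imread('pics/t3.png'); hsv=cv2.cvtColor(im,cv2.COLOR_BGR2HSV)
cv2.imwrite('pics/t3c.png',cv2.resize(cv2.convertScaleAbs(im[160:295,70:265],alpha=1.6),None,fx=4,fy=4,interpolation=cv2.INTER_CUBIC))
m=np.zeros(im.shape[:2],np.uint8); m[160:212,205:252]=((hsv[:,:,1]>60)&(im[:,:,2]>95))[160:212,205:252]*255
c=max(cv2.findContours(m,0,cv2.CHAIN_APPROX_NONE)[0],key=cv2.contourArea)
pts=np.array([onz(ci,*p[0],.08)[:2] for p in c],np.float32)*1000; print('mac',cv2.minEnclosingCircle(pts))
"
```

```text
mac ((594.0562133789062, 120.02967071533203), 18.715024948120117)
```

View pics/t3c.png

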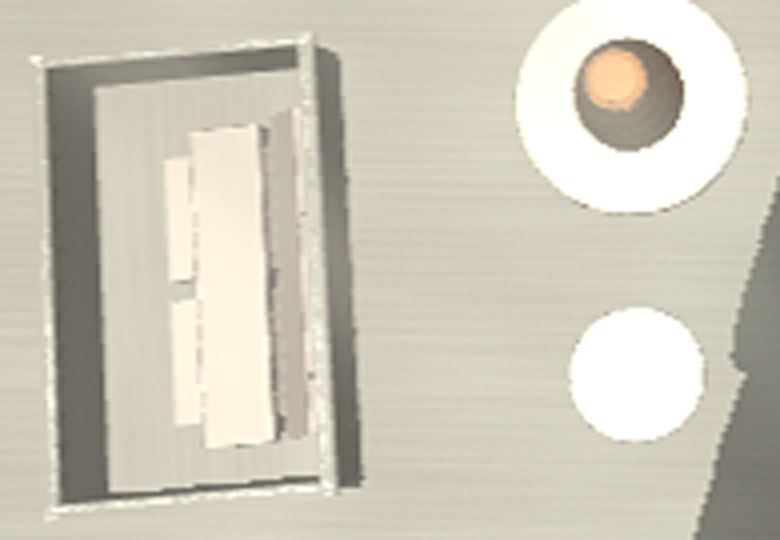

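The macaron measures (594, 120) mm against the plate's (595, 121). Both dividers lie inside the pan's rim, and the arm is clear of everything. Handing in.

```bash
python3 -c "
from workcell import bot
print(bot.finish_job())"
```

```text
the job is handed in; nothing more can be done
None
```

The job is done and handed in at about 43 s of the 210 s allowed; the hand-in gives no verdict.

**What I did:** There were two dividers and three cake layers (66, 58 and 50 mm across; the 42 mm one was absent). I lifted each divider straight up and put both in the steel pan. I then stacked the layers on the plate, largest first, and set the macaron on top.

**Last checks:**
- **Stack:** The last top and side pictures show it upright. From above, the macaron's centre is at (594, 120) mm, and the plate measured (595, 121) mm at the start. Wrist views after each placing showed the layers concentric and the bottom one centred on the plate to about 1 mm.
- **Carrier:** It looks empty and unmoved, judged by eye only.
- **Other things:** Those visible in the last pictures look where they were, also by eye. In the last top picture the arm hid part of the carrier and most of the palette knife, but the side view shows both.

**What was off or disagreed:**
- **Pan:** It shifted a few centimetres in the picture while the arm was away from it. The two dividers, which I had left standing on edge, fell over inside it; both still lie wholly within its rim.
- **Plate centre:** Wrist-camera readings while placing the first layer differed from each other and from the top camera by up to about 6 mm in x. I settled on a reading taken close to the plate and checked it after the layer was released.
- **Final top-view fit:** My automatic plate fit failed there because the mask picked up other things, and the one for the layers found nothing. The layers' centring therefore rests on the earlier wrist views and on what I could see.

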